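# Set, lock and load the rod cut-off jig

### The job

Get the rod-cutting jig ready for a cut: turn the black knob until the stop's pointer lines up with the knob-side edge of the marker clip on the scale, then pull the knob all the way out to lock it, rocking it slightly if it catches. Then take the long plain round rod out of the stock bin and lay it down in the jig's two V rests with its end up against the stop, and let go. Leave the other stock in the bin and the caliper and the screwdriver where they are.

Things in the scene. Friction and masses are not known exactly. Their poses are not given: they have to be found in the camera images.
- knob_grip (a point): Centre of the black ribbed knob at one end of the jig, on its upright axis, 14 mm below its top. Round, 43 mm in diameter, 36 mm tall, gripped across from above at any angle. It stands on a grey drive block (62 x 62 mm) whose top is 24 mm below this point while the knob is in; nothing on the jig is taller. It needs 1.7 to 3.7 rad in all, so more than one hold.
- knob (a joint): Turn of the knob, rad, growing clockwise seen from above; starts at 0.05 to 0.2, end stop at 4.4. By rack and pinion each radian clockwise moves the stop 16 mm away from the knob towards the saw guide. It stays where it is left (friction about 0.11 N m) and turns freely only while pushed in.
- knob_lock (a joint): How far the knob is pulled out (straight up), m: 0 in, free to turn; 0.008 fully out, locked by dogs standing between the teeth of a ring, 12 degrees apart. It slides at a pull of about 9 N and stays where it is left. At 4 to 6 mm dogs may meet teeth: the pull rises to 20 N (35 N dead on a tooth) before they snap through; rocking the knob up to 6 degrees either way lets them in.
- stop_face (a point): Where the axis of a rod lying in the V rests meets the stop's flat steel plate (36 wide, 34 tall, 8 mm thick). Axes are the jig's: y along the rail from the saw guide to the knob, z up, x across to the side with the scale. The face looks along -y; the stop slides along y only. Unlocked it gives way to a push of 7 N; locked it holds, with about 2 mm of play.
- stop_pointer (a point): Tip of the stop's dark steel pointer (3 mm thick), over the scale at the rail's edge; its edge nearer the saw guide is in the plane of the stop's face. Axes as the jig's.
- mark_edge (a point): Edge of the dark sheet-steel marker clip (20 mm wide, 12 mm along the rail) fixed on the scale: the mark to set. The edge is the clip's side nearer the knob; the stop's pointer is lined up when it has the same y as this point in the jig's axes (the pointer passes 5 mm above the clip). Axes as the jig's.
- rest_line (a point): Point on the axis of a rod lying in the two V rests, mid-way between them, 60 mm above the bench; axes as the jig's. Outboard rest (16 mm long, V 35 mm wide, rim 66 mm high) 65 mm off on the knob's side; saw guide (30 mm long, V between cheeks 43 mm apart, 85 mm high) 65 mm off on the other. Between them 107 mm are clear for fingers, down to the rail's top 28 mm above the bench.
- rod_center (a point): Centre of the long plain round aluminium rod, 16 mm in diameter and 200 mm long, its length along y; it lies on the floor of the bin with its centre 8 mm above the floor. About 0.1 kg.
- bin: Grey open stock bin, fixed; 288 mm (x) by 250 mm (y) by 50 mm tall outside, walls and floor 5 mm; origin under its centre. Five pieces of stock lie in it side by side, along y, about 46 mm apart, in any order.
- offcut_center (a point): Centre of a short round aluminium offcut, 16 mm in diameter and only 90 mm long, length along y. Not wanted.
- extrusion_center (a point): Centre of a slotted square aluminium extrusion, 20 x 170 x 20 mm, length along y. Not wanted.
- flat_bar_center (a point): Centre of an aluminium flat bar, 20 x 190 x 8 mm, length along y. Not wanted.
- stud_center (a point): Centre of a threaded steel stud, 12 mm in diameter and 160 mm long with two hex nuts 22 mm wide, length along y. Not wanted.
- caliper: Digital caliper, 235 mm long, lying on the bench behind the jig. Leave alone.
- screwdriver: Screwdriver with an orange handle, about 170 mm long, lying on the bench beyond the bin. Leave alone.
Things that resemble listed ones, but are neither listed nor needed, are in the scene too. Leave any blue or pink look-alike of the part that bears rod_center alone.

How it is judged:
By the outcome, as a careful person would: the job done as asked, in the order asked, and still so for the second after the job is handed in, with the robot touching nothing.
It also fails if it takes over 72 s, if anything falls off the work surface, if the arm or the gripper's body presses on something with over 40 N, if the wrist force passes 120 N, or if a joint passes its speed limit or range.

### The arm

A 6-joint arm with a two-finger parallel gripper is mounted at the origin on the work surface. World frame = base frame: x ahead of the robot, y to its left, z up, the work surface at z = 0. Lengths are in m, angles in degrees, forces in N, time in s.
With the tool pointing down it reaches from about 0.375 to 0.9 m from the base axis. Payload 3.1 kg.
Tool frame: the origin (TCP) lies on the centre line of the jaws, within the pads' length; the fingertips stand 25 mm ahead of it and the grasp point (between the pads) lies 6 mm ahead of it; z points along the fingers, y is the line along which they close (so a half turn about z gives the same grasp; the last joint's range is limited). The gripper opens to 87 mm and grips with 3 to 60 N. Pads are 19 mm wide; open, the fingers measure 117 mm over their backs; the gripper's body (75 mm by 190 mm) begins 51 mm behind the grasp point.
Start: joints at [-73.94, 30.224, 82.088, -0, 67.689, -10.227], TCP at [0.277, -0.56, 0.211] pointing down, gripper open.
Joint ranges: [-176.69, 176.69], [-43.24, 126.21], [12.49, 139.97], [-82, 262], [0, 151.66], [-163.58, 163.58]. Speed limits (degrees/s): [159.86, 159.86, 180, 180, 180, 180].

### API

Orientations are given as a 3x3 rotation matrix whose columns are the frame's x, y, z axes.
In Python, from rig import * gives the robot as it stands.
- The arm moves only by the tool step_arm, never from a script. Its argument "steps" is a list of rows, each a list of 7 numbers: the shift along the tool's x, y, z normalised to -1 to 1, where 1 is 0.3 m, then the turn, a rotation vector about the tool's x, y, z normalised to -1 to 1, where 1 is 45 degrees, then the gripper's target within -1 to 1 (shut at 1, half-way at 0, fully open at -1). A call has 1 to 8 rows; each row is the pose to reach, as a shift and turn from the pose commanded when the call began, along the tool's axes at that moment; what a row does not reach only later rows make up. A row lasts 1/12 s, in which the tool goes at most 41.7 mm and 7.16 degrees, less where a joint would pass 70% of its speed; a pose out of reach is approached as far as the arm can. A call with a number of a shift or a turn outside -1 to 1 is refused whole. A call with a gripper value outside its range is refused whole. The fingers move at their own pace and stop on an object; the grip force is fixed at half the most. Time passes only in rows, so rows that repeat a pose let the fingers close. It gives the time, the measured TCP pose, the force, the opening and the grip force at its end, in the units of the state.
- read_state(): the state, without advancing time (a new reading comes with each control period).
- capture(name): name is "side" or "top" or "wrist"; returns a dict with "image" (420x560x3 uint8, red, green, blue), "vertical_fov" (degrees; the focal length in pixels is half the picture's height over the tangent of half this angle, whatever the lens; pixels are square), "cx", "cy" (the principal point, pixels), "world_from_camera" (4x4, takes a point from camera to world coordinates); the wrist camera has in their place "T_tool_cam" (4x4, takes a point from camera to tool coordinates, whose origin is the TCP and whose axes are the flange's). Camera axes: x right, y down, z forward; pixel columns grow to the right and rows downward; lengths in m; the calibration is good to about 2 mm. A picture is of the moment at which its call begins: read the wrist's pose just before it. There is no depth.
- hand_in(): hands the job in; it is judged then, once.
The state is a dict: "time_s": time; "joint_positions": joint angles; "qvel": joint speeds; "tau": joint torques, N m; "position": TCP position; "tcp_rot": TCP orientation; "force": force on the tool from outside, world axes, zero at the start; "moment": the same for the moment, N m; "opening": opening from 0.0 (shut) to 1.0 (fully open); "grasp_force": force on a finger pad.
Only numpy, scipy, OpenCV 4.12 (cv2) and the standard library are available. Lean on these libraries where they do the work, as an engineer would, in place of code of your own. Each camera call takes 0.05 s, during which the arm holds its last target. There are 200 camera calls.

## Working session

There is one attempt and no reset: what is moved stays moved. The work goes in short steps, Python scripts to look and compute and a tool call to move; the robot and the scene stay as the last step left them, time stands still between calls to the robot, and variables do not carry over. Pictures are saved under pics/ and viewed, at most 10 in all, crops included, and the job is handed in when it is done.

Besides the shell and the picture viewer there is one more tool, called after "Request:" as name(argument=value, ...) on one line, values as JSON. step_arm: Moves the arm, as the interface text tells. Scaled input: -1 to 1 covers 0.3 m each way for a shift and 45 degrees each way for a turn. Its arguments: {"type":"object","properties":{"steps":{"type":"array"}},"required":["steps"]}

```bash
mkdir -p pics; cat > h.py <<'E'
from rig import *
import numpy as np, cv2
def cam(name):
    s=read_state(); c=capture(name); im=c["image"]; f=im.shape[0]/2/np.tan(np.radians(c["vertical_fov"])/2)
    if name=="wrist":
        T=np.eye(4);T[:3,:3]=s["tcp_rot"];T[:3,3]=s["position"];T=T@np.array(c["T_tool_cam"])
    else: T=np.array(c["world_from_camera"])
    return dict(im=im,f=f,cx=c["cx"],cy=c["cy"],T=T)
def onz(c,u,v,z):
    d=c["T"][:3,:3]@np.array([(u-c["cx"])/c["f"],(v-c["cy"])/c["f"],1]);o=c["T"][:3,3]
    return o+d*(z-o[2])/d[2]
def proj(c,p):
    q=np.linalg.inv(c["T"])@np.append(p,1); return c["f"]*q[0]/q[2]+c["cx"],c["f"]*q[1]/q[2]+c["cy"]
def save(n,im): cv2.imwrite("pics/"+n+".png",np.ascontiguousarray(im[:,:,::-1]))
E
python3 - <<'E'
from h import *
import pickle
s=read_state();print(s["position"],np.round(s["tcp_rot"],3),s["force"],s["opening"])
for n in("top","side"):
    c=cam(n);pickle.dump(c,open(n+".pkl","wb"));save(n+"0",c["im"]);print(n,c["f"],c["T"].round(3).tolist())
E
```

```text
[ 0.27660379 -0.55962118  0.20967269] [[ 0.897  0.443 -0.001]
 [ 0.443 -0.897  0.002]
 [ 0.    -0.002 -1.   ]] [-1.05830474 -0.17784305 -0.52826808] 0.9996002580373969
top 541.6617965753711 [[-0.029, -0.982, 0.188, 0.115], [-0.999, 0.031, 0.006, -0.112], [-0.012, -0.188, -0.982, 1.812], [0.0, 0.0, 0.0, 1.0]]
side 467.7267558749191 [[0.817, -0.29, 0.497, -0.148], [-0.576, -0.383, 0.723, -0.993], [-0.019, -0.877, -0.48, 0.679], [0.0, 0.0, 0.0, 1.0]]
```

View pics/top0.png

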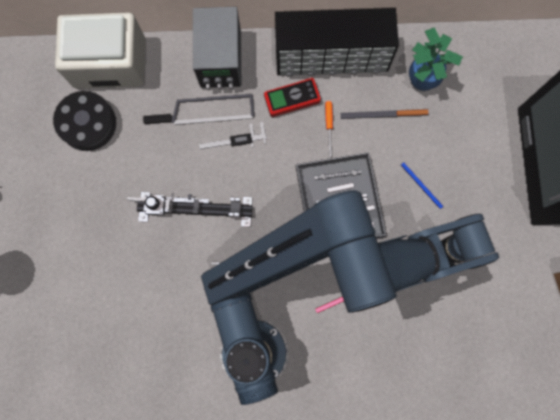

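View pics/side0.png

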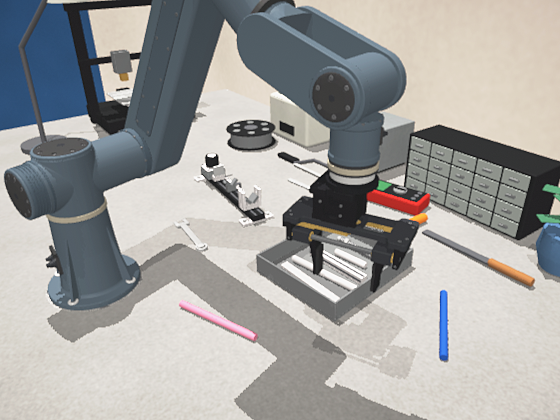

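The top view shows the knob at about (152,203), the saw guide at about (245,210), and the bin around (340,195), partly hidden by the arm. The side view shows the pieces in the bin. The pink and blue rods lying on the bench are the look-alikes.

```bash
python3 - <<'E'
from h import *
import pickle
c=pickle.load(open("top.pkl","rb"));d=pickle.load(open("side.pkl","rb"))
print("knob",onz(c,152,202,.1),onz(d,211,154,.1)); print("guide",onz(c,246,210,.06),onz(d,250,195,.06))
for p in[(298,163),(369,155),(386,235)]:print("bin",onz(c,*p,.05))
print(read_state()["joint_positions"], capture("wrist")["T_tool_cam"])
save("crop_side",cv2.resize(d["im"][130:320,180:420],None,fx=3,fy=3,interpolation=cv2.INTER_CUBIC))
E
```

```text
knob [0.48912285 0.31310004 0.1       ] [0.49261469 0.32211844 0.1       ]
guide [0.46094358 0.01171762 0.06      ] [0.47649834 0.05765748 0.06      ]
bin [ 0.61871844 -0.16570721  0.05      ]
bin [ 0.63880692 -0.4060564   0.05      ]
bin [ 0.36485332 -0.44524925  0.05      ]
[-7.39385347e+01  3.02746699e+01  8.21474298e+01  1.05562321e-03
  6.76876737e+01 -1.02269474e+01] [[-8.66390614e-04 -9.63886240e-01 -2.66312909e-01  7.38108887e-02]
 [ 9.99999079e-01 -1.11319721e-03  7.75800400e-04  4.19448097e-04]
 [-1.04424212e-03 -2.66311991e-01  9.63886317e-01 -1.73971515e-01]
 [ 0.00000000e+00  0.00000000e+00  0.00000000e+00  1.00000000e+00]]
```

View pics/crop_side.png

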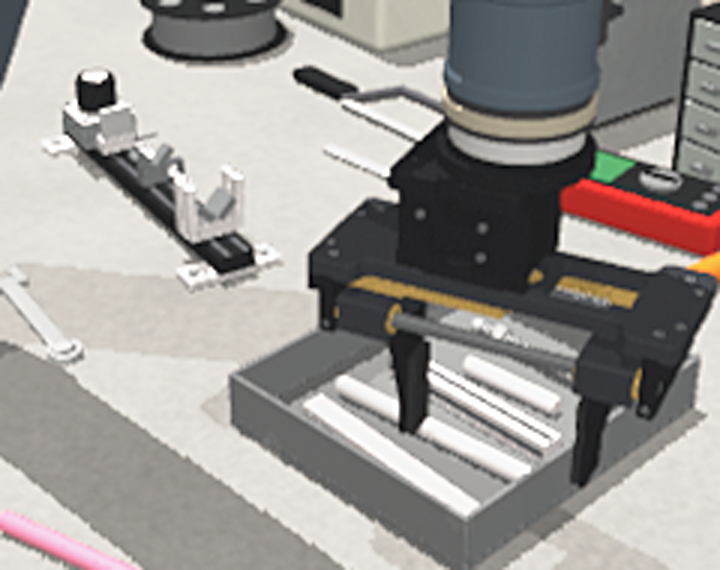

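Bin pieces in the enlarged crop, from near to far:
- (395,455): flat bar
- (430,425): long plain round rod
- (490,405): slotted extrusion
- (510,385): short offcut
- (490,325): stud with nuts

The second piece fits: plain, round and long. I'll do the knob first, so next I'm planning the transfer.

```bash
cat > plan.py <<'E'
from h import *
from scipy.spatial.transform import Rotation as R
def Ry(yaw): # tool down, tool x at yaw
    c,s=np.cos(np.radians(yaw)),np.sin(np.radians(yaw)); return np.array([[c,s,0],[s,-c,0],[0,0,-1.]])
def plan(wps,P=None,M=None):
    s=read_state(); P=np.array(s["position"]) if P is None else np.array(P); M=np.array(s["tcp_rot"]) if M is None else M
    for p,yaw in wps:
        N=Ry(yaw); d=M.T@(np.array(p)-P)/.3; r=R.from_matrix(M.T@N).as_rotvec()/np.radians(45)
        print((d.round(3)+0).tolist(),(r.round(3)+0).tolist()); P,M=np.array(p),N
E
python3 - <<'E'
from plan import *
plan([((.35,-.40,.25),69),((.43,-.23,.26),112.5),((.47,-.05,.26),156),((.48,.13,.26),199.5),((.46,.27,.26),243)])
E
```

```text
[0.455, -0.37, -0.133] [-0.002, -0.001, -0.949]
[0.625, 0.046, -0.033] [0.0, 0.0, -0.967]
[0.503, 0.353, 0.0] [0.0, 0.0, -0.967]
[0.214, 0.562, 0.0] [0.0, 0.0, -0.967]
[-0.093, 0.462, 0.0] [0.0, 0.0, -0.967]
```

Request:
step_arm(steps=[[0.45,-0.37,-0.13,0,0,-0.95,-1],[0.45,-0.37,-0.13,0,0,-0.95,-1],[0.45,-0.37,-0.13,0,0,-0.95,-1],[0.45,-0.37,-0.13,0,0,-0.95,-1],[0.45,-0.37,-0.13,0,0,-0.95,-1],[0.45,-0.37,-0.13,0,0,-0.95,-1],[0.45,-0.37,-0.13,0,0,-0.95,-1]])

```text
time_s: 0.73
position: [0.3492, -0.3997, 0.25]
tcp_rot: [[0.354, 0.935, 0.0], [0.935, -0.354, -0.0], [-0.0, 0.0, -1.0]]
force: [-0.5, -0.8, 0.3]
opening: 0.999
grasp_force: 0.0
```

Request:
step_arm(steps=[[0.62,0.05,-0.03,0,0,-0.97,-1],[0.62,0.05,-0.03,0,0,-0.97,-1],[0.62,0.05,-0.03,0,0,-0.97,-1],[0.62,0.05,-0.03,0,0,-0.97,-1],[0.62,0.05,-0.03,0,0,-0.97,-1],[0.62,0.05,-0.03,0,0,-0.97,-1],[0.62,0.05,-0.03,0,0,-0.97,-1]])

```text
time_s: 1.32
position: [0.4296, -0.2319, 0.2585]
tcp_rot: [[-0.387, 0.922, -0.0], [0.922, 0.387, -0.0], [0.0, -0.0, -1.0]]
force: [-0.4, 0.3, 0.3]
opening: 1.004
grasp_force: 0.0
```

Request:
step_arm(steps=[[0.5,0.35,0,0,0,-0.97,-1],[0.5,0.35,0,0,0,-0.97,-1],[0.5,0.35,0,0,0,-0.97,-1],[0.5,0.35,0,0,0,-0.97,-1],[0.5,0.35,0,0,0,-0.97,-1],[0.5,0.35,0,0,0,-0.97,-1],[0.5,0.35,0,0,0,-0.97,-1]])

```text
time_s: 1.9
position: [0.4685, -0.0537, 0.2584]
tcp_rot: [[-0.916, 0.402, -0.0], [0.402, 0.916, -0.0], [0.0, -0.0, -1.0]]
force: [-0.4, -0.5, -1.1]
opening: 0.998
grasp_force: 0.0
```

Request:
step_arm(steps=[[0.21,0.56,0,0,0,-0.97,-1],[0.21,0.56,0,0,0,-0.97,-1],[0.21,0.56,0,0,0,-0.97,-1],[0.21,0.56,0,0,0,-0.97,-1],[0.21,0.56,0,0,0,-0.97,-1],[0.21,0.56,0,0,0,-0.97,-1],[0.21,0.56,0,0,0,-0.97,-1]])

```text
time_s: 2.48
position: [0.4786, 0.1251, 0.2584]
tcp_rot: [[-0.941, -0.339, -0.0], [-0.339, 0.941, -0.0], [0.0, -0.0, -1.0]]
force: [-0.2, -0.1, 0.3]
opening: 1.004
grasp_force: 0.0
```

Request:
step_arm(steps=[[-0.09,0.46,0,0,0,-0.97,-1],[-0.09,0.46,0,0,0,-0.97,-1],[-0.09,0.46,0,0,0,-0.97,-1],[-0.09,0.46,0,0,0,-0.97,-1],[-0.09,0.46,0,0,0,-0.97,-1],[-0.09,0.46,0,0,0,-0.97,-1],[-0.09,0.46,0,0,0,-0.97,-1]])

```text
time_s: 3.07
position: [0.457, 0.2632, 0.2584]
tcp_rot: [[-0.449, -0.893, -0.0], [-0.893, 0.449, -0.0], [0.0, -0.0, -1.0]]
force: [0.4, 0.8, -0.3]
opening: 1.0
grasp_force: 0.0
```

```bash
python3 - <<'E'
from h import *
import pickle
s=read_state();print(s["time_s"],s["position"],s["joint_positions"],np.array(s["tcp_rot"]).round(3).tolist(),s["force"])
for n in("wrist","top","side"):
    c=cam(n);pickle.dump(c,open(n+"1.pkl","wb"))
    save(n+"1",c["im"])
E
```

```text
3.0667 [0.45704561 0.26319595 0.25838536] [ 1.77998929e+01  1.94311061e+01  9.26469667e+01 -2.32068859e-02
  6.79361203e+01 -1.35497858e+02] [[-0.449, -0.893, -0.0], [-0.893, 0.449, -0.0], [0.0, -0.0, -1.0]] [ 0.41351613  0.76112819 -0.27387951]
```

View pics/wrist1.png

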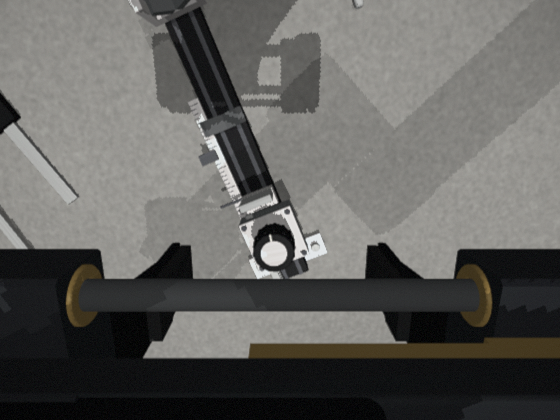

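The wrist view shows the knob top at (273,253), the stop just above it at about (255,198), the marker clip at about (208,157) and the outboard rest at about (222,122). I'll take an enlarged crop and triangulate.

```bash
python3 - <<'E'
from h import *
import pickle
c=pickle.load(open("wrist1.pkl","rb"));t=pickle.load(open("top1.pkl","rb"))
save("crop1",cv2.resize(c["im"][90:280,150:330],None,fx=3.1,fy=3.1,interpolation=cv2.INTER_CUBIC))
for z in(.08,.09,.1,.11,.12,.13):print(z,onz(c,273,253,z),onz(t,152,202,z))
a=onz(c,188,30,.028);b=onz(c,256,180,.028);print(a,b,np.degrees(np.arctan2(b[1]-a[1],b[0]-a[0])))
print(c["f"])
E
```

```text
0.08 [0.49680374 0.32580259 0.08      ] [0.49349009 0.31806146 0.08      ]
0.09 [0.49478466 0.32218999 0.09      ] [0.49130647 0.31558075 0.09      ]
0.1 [0.49276558 0.31857738 0.1       ] [0.48912285 0.31310004 0.1       ]
0.11 [0.49074649 0.31496478 0.11      ] [0.48693924 0.31061933 0.11      ]
0.12 [0.48872741 0.31135217 0.12      ] [0.48475562 0.30813861 0.12      ]
0.13 [0.48670833 0.30773957 0.13      ] [0.482572  0.3056579 0.13     ]
[0.47297866 0.08073257 0.028     ] [0.48347971 0.2540131  0.028     ] 86.53203599858462
350.79601583730425
```

View pics/crop1.png

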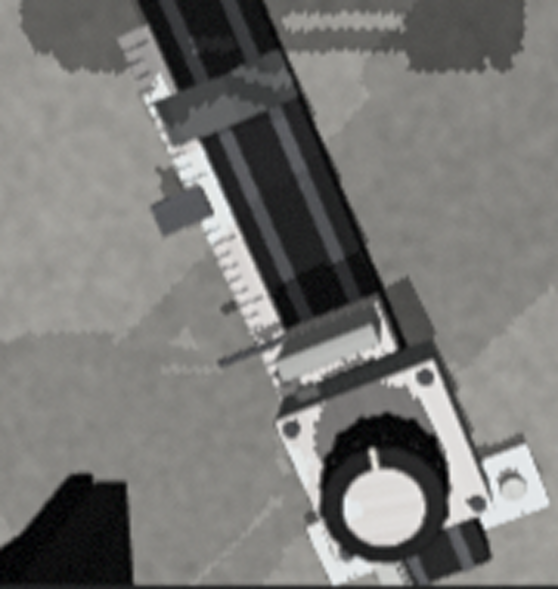

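```bash
cat >> plan.py <<'E'
def tri(obs):
    A=[];b=[]
    for c,u,v,w in obs:
        d=c["T"][:3,:3]@np.array([(u-c["cx"])/c["f"],(v-c["cy"])/c["f"],1]);d/=np.linalg.norm(d)
        Q=(np.eye(3)-np.outer(d,d))*w;A.append(Q);b.append(Q@c["T"][:3,3])
    A=np.vstack(A);b=np.hstack(b);x=np.linalg.lstsq(A,b,rcond=None)[0];return x,(A@x-b).reshape(-1,3)
E
python3 - <<'E'
from plan import *
import pickle
c,t,s=[pickle.load(open(n+"1.pkl","rb")) for n in("wrist","top","side")]
g=cv2.cvtColor(s["im"],cv2.COLOR_RGB2GRAY); print(g[145:172,202:222])
print(tri([(c,273,253,3),(t,152,202,1),(s,211.7,155,1.5)]))
# block corners in wrist: side length vs z
k=lambda x,y:(150+x/3.1,90+y/3.1)
for z in(.05,.06,.07,.08,.09):
    a=onz(c,*k(277,418),z);b=onz(c,*k(432,360),z);print(z,np.linalg.norm(a-b),np.degrees(np.arctan2(*(a-b)[1::-1])))
plan([((.492,.316,.20),243)])
for z in(.03,.035,.04):
  print(z,"pointer",[onz(c,*k(*p),z).round(4).tolist() for p in((222,360),(285,336))],"clip",[onz(c,*k(*p),z-.005).round(4).tolist() for p in((165,235),(213,217))])
E
```

```text
[[199 199 199 199 200 200 199 200 200 199 200 200 201 201 201 201 202 201
  202 203]
 [198 197 197 197 197 199 199 200 200 200 199 199 199 200 203 203 204 202
  201 203]
 [197 196 194 194 196 198 198 200 200 199 200 200 200 200 201 201 201 199
  198 200]
 [195 196 195 195 195 197 198 198 200 200 200 199 198 199 200 200 200 200
  198 200]
 [196 196 196 197 197 198 197 199 199 199 200 200 199 200 199 201 202 202
  202 203]
 [199 198 198 198 196 196 195 196 196 199 200 199 198 197 198 198 200 201
  202 201]
 [199 199 197 195 195 196 197 198 200 202 202 201 200 197 195 196 198 199
  200 200]
 [198 199 197 197 198 201 201 202 196 179 179 179 188 205 202 200 199 199
  199 200]
 [198 196 195 199 191 160 160 166 165 168 168 169 164 151 165 193 203 198
  198 198]
 [195 195 200 193 132 123 204 202 209 224 224 231 243 196  61 145 195 201
  197 195]
 [196 199 202 165  22 150 255 253 248 245 245 249 255 226   5  77 169 208
  200 196]
 [194 199 190 118   9 110 202 215 219 220 236 223 140  69  17  42 139 212
  202 199]
 [195 200 181  68  14  20  26  60  87 104 146 127   8  22  22   5 124 215
  203 
[... 1308 characters left out ...]
5,  0.00463456,  0.00178021],
       [-0.00026385,  0.00029323,  0.00037071]]))
0.05 0.061194508537524096 -5.5123269312215335
0.06 0.05959418593141948 -5.5123269312215575
0.07 0.057993863325314796 -5.512326931221532
0.08 0.056393540719210065 -5.512326931221568
0.09 0.054793218113105384 -5.5123269312215415
[-0.21, -0.025, 0.195] [0.0, 0.0, 0.004]
0.03 pointer [[0.5343, 0.2632, 0.03], [0.5082, 0.2657, 0.03]] clip [[0.531, 0.2119, 0.025], [0.5116, 0.2141, 0.025]]
0.035 pointer [[0.5329, 0.2624, 0.035], [0.5072, 0.2649, 0.035]] clip [[0.5297, 0.2118, 0.03], [0.5105, 0.214, 0.03]]
0.04 pointer [[0.5316, 0.2616, 0.04], [0.5062, 0.2641, 0.04]] clip [[0.5284, 0.2116, 0.035], [0.5095, 0.2138, 0.035]]
```

Request:
step_arm(steps=[[-0.21,-0.02,0.25,0,0,0,-1],[-0.21,-0.02,0.25,0,0,0,-1],[-0.21,-0.02,0.25,0,0,0,-1],[-0.21,-0.02,0.25,0,0,0,-1]])

```text
time_s: 3.55
position: [0.4892, 0.3179, 0.1801]
tcp_rot: [[-0.448, -0.894, -0.005], [-0.894, 0.448, -0.002], [0.004, 0.004, -1.0]]
force: [-0.3, 0.5, 0.1]
opening: 0.999
grasp_force: 0.0
```

```bash
python3 - <<'E'
from plan import *
import pickle
s=read_state();print(s["position"],s["joint_positions"][5])
c=cam("wrist");pickle.dump(c,open("wrist2.pkl","wb"))
for z in(.09,.095,.1):print(z,proj(c,onz(pickle.load(open("wrist1.pkl","rb")),273,253,z)))
save("w2",c["im"])
E
```

```text
[0.48923303 0.31792872 0.18008429] -131.35425691753485
0.09 (np.float64(275.84625039880854), np.float64(216.61711007474725))
0.095 (np.float64(275.9319247125131), np.float64(215.87005449333674))
0.1 (np.float64(276.02107276570393), np.float64(215.0927088943075))
```

View pics/w2.png

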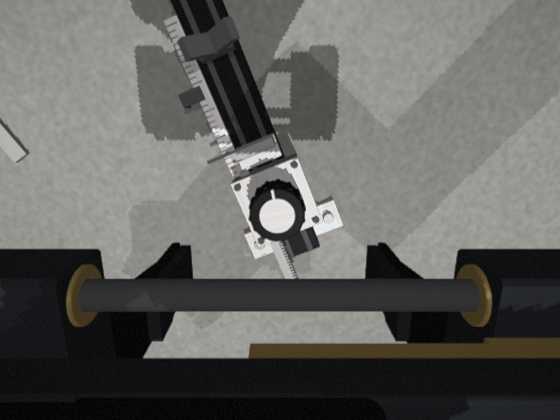

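The knob cap is at (277,215), the stop pointer at about (220,152), the clip at about (191,98) and the rest at about (210,40).

```bash
python3 - <<'E'
from plan import *
import pickle
c=pickle.load(open("wrist2.pkl","rb"));c1=pickle.load(open("wrist1.pkl","rb"))
def cap(c,u,v):
    g=cv2.cvtColor(c["im"],cv2.COLOR_RGB2GRAY);n,l,st,ce=cv2.connectedComponentsWithStats((g>150).astype(np.uint8),connectivity=4);i=l[v,u];return ce[i],st[i]
a=cap(c,277,215);b=cap(c1,273,253);print(a,b)
# diameter-based depth of black knob circle at top handled by eye
x,r=tri([(c,*a[0],1),(c1,*b[0],1)]);print(x,r)
for z in(.092,.096,.1):print(onz(c,*a[0],z),onz(c1,*b[0],z))
p=onz(c,*a[0],.096);plan([((p[0],p[1],.090),243)])
E
```

```text
(array([276.60448522, 214.95922528]), array([259, 190,  36,  43, 981], dtype=int32)) (array([273.38973384, 252.73954373]), array([261, 235,  26,  31, 526], dtype=int32))
[0.49253365 0.31901923 0.09861667] [[ 2.62521369e-05 -1.72641792e-05 -9.70597254e-07]
 [-2.62521369e-05  1.72641792e-05  9.70597254e-07]]
[0.49337961 0.32073482 0.092     ] [0.49388605 0.32139046 0.092     ]
[0.49285241 0.31970827 0.096     ] [0.49308424 0.31994632 0.096     ]
[0.49232521 0.31868173 0.1       ] [0.49228242 0.31850218 0.1       ]
[-0.013, -0.008, 0.306] [0.003, -0.004, 0.01]
```

Request:
step_arm(steps=[[-0.013,-0.008,0.15,0,0,0,-1],[-0.013,-0.008,0.25,0,0,0,-1],[-0.013,-0.008,0.3,0,0,0,-1],[-0.013,-0.008,0.3,0,0,0,-1],[-0.013,-0.008,0.3,0,0,0,0.1],[-0.013,-0.008,0.3,0,0,0,1],[-0.013,-0.008,0.3,0,0,0,1],[-0.013,-0.008,0.3,0,0,0,1]])

```text
time_s: 4.27
position: [0.4947, 0.3208, 0.0957]
tcp_rot: [[-0.445, -0.896, 0.004], [-0.896, 0.445, 0.001], [-0.003, -0.003, -1.0]]
force: [-0.3, -0.1, 1.0]
opening: 0.782
grasp_force: 0.0
```

Request:
step_arm(steps=[[0,0,0,0,0,0,1],[0,0,0,0,0,0,1],[0,0,0,0,0,0,1],[0,0,0,0,0,0,1],[0,0,0,0,0,0,1]])

```text
time_s: 4.68
position: [0.4934, 0.3205, 0.0936]
tcp_rot: [[-0.444, -0.896, -0.0], [-0.896, 0.444, -0.0], [0.0, 0.0, -1.0]]
force: [0.5, -0.1, -0.2]
opening: 0.401
grasp_force: 0.0
```

Request:
step_arm(steps=[[0,0,0,0,0,0,1],[0,0,0,0,0,0,1]])

```text
time_s: 4.85
position: [0.4933, 0.3205, 0.0935]
tcp_rot: [[-0.444, -0.896, -0.0], [-0.896, 0.444, -0.0], [0.0, 0.0, -1.0]]
force: [-0.8, 0.1, -0.1]
opening: 0.245
grasp_force: 0.0
```

```bash
python3 - <<'E'
from plan import *
s=read_state();print(s["opening"],s["grasp_force"],s["position"],s["force"])
E
```

```text
0.24523106324862198 0.0 [0.4933274  0.32046435 0.09350857] [-0.81661905  0.0597886  -0.12562498]
```

```bash
python3 - <<'E'
from plan import *
import pickle
c=cam("wrist");s=cam("side");pickle.dump(c,open("wrist3.pkl","wb"))
a=cv2.resize(s["im"][60:260,140:340],(400,400),interpolation=cv2.INTER_CUBIC); b=c["im"][100:400,80:480]
b=np.vstack([b,np.zeros((100,400,3),np.uint8)])
save("m3",np.hstack([a,b]))
E
```

```text
(no output)
```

View pics/m3.png

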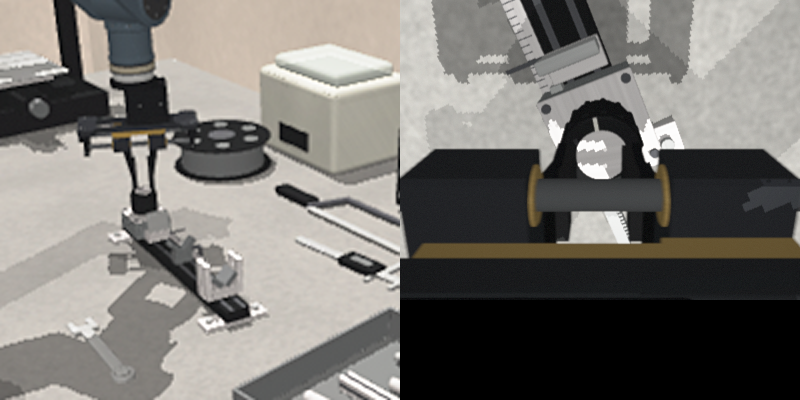

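The fingers are on either side of the knob and about to touch it, with the knob cap at (600,155) in the montage. I'll keep closing.

Request:
step_arm(steps=[[0,0,0,0,0,0,1],[0,0,0,0,0,0,1],[0,0,0,0,0,0,1],[0,0,0,0,0,0,1]])

```text
time_s: 5.28
position: [0.4934, 0.3205, 0.0936]
tcp_rot: [[-0.444, -0.896, -0.0], [-0.896, 0.444, 0.0], [0.0, 0.0, -1.0]]
force: [0.4, -0.1, 0.6]
opening: 0.01
grasp_force: 0.0
```

```bash
python3 - <<'E'
from plan import *
import pickle
s=read_state();print(s["opening"],s["grasp_force"],s["force"],s["moment"])
c=cam("wrist");p=pickle.load(open("wrist3.pkl","rb"));pickle.dump(c,open("wrist4.pkl","wb"))
for k in(p,c):
    g=cv2.cvtColor(k["im"],cv2.COLOR_RGB2GRAY);print(g[190:345:6,215:345:5])
E
```

```text
0.009880222552522947 0.0 [ 0.42859495 -0.05158107  0.58109265] [ 0.14274112 -0.03675032  0.0188125 ]
[[178 172 167 131 138 125  71 124 164 162 163 170 166 167 168 165 170 165
  172 165 166 185 182 179 186 185]
 [176 177  72  67 134 166 164 160 165 164 161 167 172 169 169 164 168 165
  173 164 165 159 187 187 185 182]
 [180 128 164 163 163 167 161 164 160 165  48  43  17  16  18  18 104 143
  165 170 165 166 182 189 185 179]
 [176 162  65  69 163 168 165 164 149  14  21  16  18  13  18  17  17  16
  136 172 166 165 157 180 185 188]
 [184 175 123 164 163 162 167 161  22  12  22  15  12  17  18  16  19  15
   16  14 169 163 168 183 186 195]
 [187 184 161 251 208 162 168  48  19  16  24  24 177  28  20  24  24  22
   12  18 164 164 161 186 183 127]
 [177 183 178 244 241 161  56  21  20  22  24  24 173  21  24  25  23  22
   23  17  16 168 191 253 119 202]
 [183 185 191 251 248 251  17  22  22  23  24  57 161 160 163 137  27  24
   24  19  19 255 253 252 241 251]
 [191 187 178 179 249 255  17  22  28  19 163 162 162 162 162 161 160 140
   27  22  25  22 253 252 253 186]
 [189 184 185 180 
[... 3970 characters left out ...]
68  67 115
   33  35  40  36  36  33  32  35]
 [ 36  35  34  34  31  34  32  33  33  90  58  61  58  60  58  59  62 114
   34  34  35  35  36  35  35  35]
 [ 35  31  36  33  35  36  34  33  35  96  25  31  35  75  31  34  57 109
   33  34  31  37  34  36  34  35]
 [ 34  35  33  33  34  33  36  34  34  97  24  31  30  72  31  33  40  96
   34  32  34  34  33  35  34  35]
 [ 30  32  33  35  34  35  34  35  32  22  23  31  30  75  31  33  10  21
   34  32  34  35  32  31  35  39]
 [ 33  34  34  32  33  35  33  31  32  22  24  32  30  76  30  32  15  25
   35  35  34  35  34  33  35  33]
 [ 34  35  34  37  35  34  33  33  33  23  39  57  48  75  46  51  84  84
   84  83  83  85  85  85  85  82]]
```

```bash
python3 - <<'E'
from plan import *
import pickle
s=read_state()
for n in("wrist1","wrist4","top1","side1"):
    c=pickle.load(open(n+".pkl","rb"));print(n,c["cx"],c["cy"],c["f"])
c=pickle.load(open("wrist4.pkl","rb"))
M=np.array(s["tcp_rot"]);P=np.array(s["position"])
for t in(-.02,0,.006,.025):print(t,[np.round(proj(c,P+M@np.array([x,0,t])),1).tolist() for x in(-.0095,0,.0095)])
print(onz(c,280,257,.0686),onz(c,280,257,.0986),P)
h=cam("side");q=[np.round(proj(h,P+M@np.array([0,0,t])),1).tolist() for t in(-.03,.025)];print(q)
save("m5",cv2.resize(h["im"][110:210,160:270],None,fx=5,fy=5,interpolation=cv2.INTER_NEAREST))
E
```

```text
wrist1 278.59401866551224 209.11606537939812 350.79601583730425
wrist4 278.59401866551224 209.11606537939812 350.79601583730425
top1 280.0067804435429 211.76952425699037 541.6617965753711
side1 278.18603869019853 209.0324699338816 467.7267558749191
-0.02 [[281.1, 287.2], [281.1, 269.2], [281.1, 250.6]]
0 [[280.9, 269.4], [280.9, 253.0], [280.9, 236.2]]
0.006 [[280.8, 264.8], [280.8, 248.8], [280.8, 232.4]]
0.025 [[280.6, 251.7], [280.6, 237.0], [280.6, 221.9]]
[0.49955393 0.3319782  0.0686    ] [0.4939545  0.32045045 0.0986    ] [0.49344303 0.32050393 0.09368656]
[[210.8, 147.4], [212.3, 162.8]]
```

View pics/m5.png

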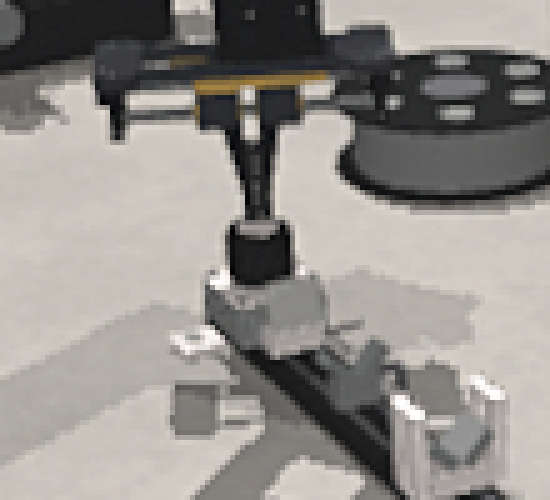

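Both cameras show the closed fingertips just at the knob's cap, so they sit about 8 mm above the TCP. The given geometry puts them 25 mm ahead of it, so something doesn't match. I'll settle it by gently touching the cap with the shut fingers and reading the force.

Request:
step_arm(steps=[[0,0,0.005,0,0,0,1],[0,0,0.005,0,0,0,1]])

```text
time_s: 5.55
position: [0.4933, 0.3204, 0.0919]
tcp_rot: [[-0.444, -0.896, -0.0], [-0.896, 0.444, -0.0], [0.0, 0.0, -1.0]]
force: [0.0, -0.7, -0.2]
opening: 0.007
grasp_force: 0.0
```

Request:
step_arm(steps=[[0,0,0.005,0,0,0,1],[0,0,0.005,0,0,0,1]])

```text
time_s: 5.72
position: [0.4932, 0.3204, 0.0903]
tcp_rot: [[-0.444, -0.896, -0.001], [-0.896, 0.444, -0.0], [0.0, 0.0, -1.0]]
force: [0.5, 0.6, 0.4]
opening: 0.004
grasp_force: 0.0
```

Request:
step_arm(steps=[[0,0,0.005,0,0,0,1],[0,0,0.005,0,0,0,1]])

```text
time_s: 5.88
position: [0.4933, 0.3204, 0.0888]
tcp_rot: [[-0.444, -0.896, -0.0], [-0.896, 0.444, -0.0], [0.0, 0.0, -1.0]]
force: [-0.5, -0.4, -0.6]
opening: 0.007
grasp_force: 0.0
```

Request:
step_arm(steps=[[0,0,0.006,0,0,0,1],[0,0,0.006,0,0,0,1]])

```text
time_s: 6.05
position: [0.4933, 0.3204, 0.087]
tcp_rot: [[-0.444, -0.896, -0.0], [-0.896, 0.444, -0.0], [0.0, 0.0, -1.0]]
force: [-0.6, 1.0, -0.3]
opening: 0.002
grasp_force: 0.0
```

Request:
step_arm(steps=[[0,0,0.006,0,0,0,1],[0,0,0.006,0,0,0,1]])

```text
time_s: 6.22
position: [0.4936, 0.3206, 0.0864]
tcp_rot: [[-0.444, -0.896, 0.0], [-0.896, 0.444, 0.0], [-0.0, -0.0, -1.0]]
force: [-0.9, -1.3, 6.1]
opening: 0.004
grasp_force: 2.8
```

Request:
step_arm(steps=[[0,0,0.006,0,0,0,1],[0,0,0.006,0,0,0,1]])

```text
time_s: 6.38
position: [0.4937, 0.3206, 0.0863]
tcp_rot: [[-0.444, -0.896, 0.001], [-0.896, 0.444, 0.0], [-0.001, -0.001, -1.0]]
force: [-4.0, -1.2, 14.2]
opening: 0.005
grasp_force: 7.4
```

Contact comes at TCP z = 0.0866 on the cap. The fingertips are therefore about 12 mm above the reported TCP instead of 25 mm below it. I'll use this measured offset from here: tips 33 mm below the cap means TCP z = 0.0536. Back off, open and go down.

Request:
step_arm(steps=[[0,0,-0.06,0,0,0,-0.6],[0,0,-0.06,0,0,0,-0.6],[0,0,-0.06,0,0,0,-0.6],[0,0,-0.06,0,0,0,-0.6],[0,0,-0.06,0,0,0,-0.6],[0,0,-0.06,0,0,0,-0.6],[0,0,-0.06,0,0,0,-0.6],[0,0,-0.06,0,0,0,-0.6]])

```text
time_s: 7.05
position: [0.4932, 0.3204, 0.1012]
tcp_rot: [[-0.444, -0.896, -0.001], [-0.896, 0.444, -0.0], [0.001, 0.001, -1.0]]
force: [-0.7, 1.0, -0.8]
opening: 0.526
grasp_force: 0.0
```

Request:
step_arm(steps=[[0,0,0,0,0,0,-0.6],[0,0,0,0,0,0,-0.6],[0,0,0,0,0,0,-0.6],[0,0,0.08,0,0,0,-0.6],[0,0,0.08,0,0,0,-0.6]])

```text
time_s: 7.47
position: [0.4915, 0.3196, 0.0752]
tcp_rot: [[-0.444, -0.896, -0.005], [-0.896, 0.444, -0.002], [0.004, 0.004, -1.0]]
force: [-0.5, -0.2, 0.2]
opening: 0.788
grasp_force: 0.0
```

Request:
step_arm(steps=[[0,0,0.05,0,0,0,-0.6],[0,0,0.05,0,0,0,-0.6]])

```text
time_s: 7.63
position: [0.4918, 0.3198, 0.0611]
tcp_rot: [[-0.444, -0.896, -0.004], [-0.896, 0.444, -0.002], [0.003, 0.003, -1.0]]
force: [-0.6, 0.1, 0.7]
opening: 0.798
grasp_force: 0.0
```

Request:
step_arm(steps=[[0,0,0.03,0,0,0,-0.6],[0,0,0.03,0,0,0,-0.6],[0,0,0.03,0,0,0,-0.6]])

```text
time_s: 7.88
position: [0.4933, 0.3204, 0.0538]
tcp_rot: [[-0.444, -0.896, -0.001], [-0.896, 0.444, -0.0], [0.0, 0.0, -1.0]]
force: [0.1, 0.2, -0.5]
opening: 0.799
grasp_force: 0.0
```

Request:
step_arm(steps=[[0,0,0,0,0,0,1],[0,0,0,0,0,0,1],[0,0,0,0,0,0,1],[0,0,0,0,0,0,1],[0,0,0,0,0,0,1],[0,0,0,0,0,0,1],[0,0,0,0,0,0,1]])

```text
time_s: 8.47
position: [0.4921, 0.3211, 0.054]
tcp_rot: [[-0.445, -0.896, -0.002], [-0.896, 0.445, 0.001], [0.0, 0.002, -1.0]]
force: [-3.8, 3.9, 4.2]
opening: 0.483
grasp_force: 30.0
```

The knob is gripped (opening about 42 mm, 30 N). Now turning it clockwise by 160°.

Request:
step_arm(steps=[[0,0.005,0,0,0,0,1],[0,0.005,0,0,0,0.16,1],[0,0.005,0,0,0,0.32,1],[0,0.005,0,0,0,0.48,1],[0,0.005,0,0,0,0.64,1],[0,0.005,0,0,0,0.8,1],[0,0.005,0,0,0,1,1],[0,0.005,0,0,0,1,1]])

```text
time_s: 9.13
position: [0.4928, 0.3204, 0.054]
tcp_rot: [[-0.949, -0.316, 0.001], [-0.316, 0.949, -0.001], [-0.001, -0.002, -1.0]]
force: [0.7, -0.9, 2.2]
opening: 0.485
grasp_force: 30.0
```

```bash
python3 - <<'E'
from plan import *
s=read_state();print(s["force"],s["moment"],s["position"],s["opening"],s["joint_positions"])
E
```

```text
[ 0.72883806 -0.91848213  2.2110004 ] [-0.00846234 -0.00925896  0.11911554] [0.49281544 0.32042679 0.05399493] 0.48520583389213257 [ 22.20411947  39.74535403  94.47575235  -0.14460679  45.72997057
 -86.14542635]
```

Request:
step_arm(steps=[[0,0,0,0,0,0.16,1],[0,0,0,0,0,0.32,1],[0,0,0,0,0,0.48,1],[0,0,0,0,0,0.64,1],[0,0,0,0,0,0.8,1],[0,0,0,0,0,1,1],[0,0,0,0,0,1,1]])

```text
time_s: 9.72
position: [0.4928, 0.3194, 0.054]
tcp_rot: [[-0.895, 0.446, 0.001], [0.446, 0.895, -0.003], [-0.002, -0.002, -1.0]]
force: [-0.3, -3.8, 4.4]
opening: 0.488
grasp_force: 30.0
```

Request:
step_arm(steps=[[0,0,0,0,0,0.16,1],[0,0,0,0,0,0.32,1],[0,0,0,0,0,0.48,1],[0,0,0,0,0,0.64,1],[0,0,0,0,0,0.8,1],[0,0,0,0,0,1,1],[0,0,0,0,0,1,1]])

```text
time_s: 10.3
position: [0.492, 0.3187, 0.054]
tcp_rot: [[-0.317, 0.948, -0.001], [0.948, 0.317, -0.004], [-0.004, -0.002, -1.0]]
force: [-1.3, -5.6, 5.0]
opening: 0.484
grasp_force: 30.0
```

Request:
step_arm(steps=[[0,0,0,0,0,0.15,1],[0,0,0,0,0,0.3,1],[0,0,0,0,0,0.45,1],[0,0,0,0,0,0.55,1],[0,0,0,0,0,0.55,1]])

```text
time_s: 10.72
position: [0.4914, 0.3186, 0.054]
tcp_rot: [[0.107, 0.994, -0.002], [0.994, -0.107, -0.005], [-0.005, -0.001, -1.0]]
force: [-2.9, -6.1, 5.2]
opening: 0.483
grasp_force: 30.0
```

```bash
python3 - <<'E'
from plan import *
import pickle
s=read_state();print(s["force"],s["moment"],s["position"],np.round(s["tcp_rot"],3).tolist(),s["opening"],s["joint_positions"])
c=cam("wrist");pickle.dump(c,open("wrist6.pkl","wb"));h=cam("side");pickle.dump(h,open("side6.pkl","wb"));t=cam("top");pickle.dump(t,open("top6.pkl","wb"))
for p in((.53,.263,.035),(.53,.213,.03),(.51,.214,.03)):print(np.round(proj(c,p),1),np.round(proj(h,p),1))
E
```

```text
[-2.93861559 -6.10152673  5.2437697 ] [-0.99582384  0.24635421 -0.09753977] [0.49136716 0.31862284 0.05397409] [[0.107, 0.994, -0.002], [0.994, -0.107, -0.005], [-0.005, -0.001, -1.0]] 0.48254025589413463 [22.14870347 39.70943569 94.58576374 -0.28656544 45.9063552  28.50560418]
[347.9 317.8] [231.1 175. ]
[350.5 378. ] [239.  181.4]
[320.9 379.4] [233.5 182.9]
```

Request:
step_arm(steps=[[0,0,0,0,0,0,-0.6],[0,0,0,0,0,0,-0.6],[0,0,0,0,0,0,-0.6],[0,0,0,0,0,0,-0.6],[0,0,0,0,0,0,-0.6]])

```text
time_s: 11.28
position: [0.4924, 0.3213, 0.0537]
tcp_rot: [[0.106, 0.994, 0.001], [0.994, -0.106, 0.0], [0.0, 0.001, -1.0]]
force: [-1.0, 0.6, -0.2]
opening: 0.753
grasp_force: 0.0
```

Request:
step_arm(steps=[[0,0,-0.13,0,0,0,-0.6],[0,0,-0.26,0,0,0,-0.6],[-0.1,0.05,-0.35,0,0,0,-0.6],[-0.2,0.07,-0.35,0,0,0,-0.6],[-0.33,0.07,-0.35,0,0,0,-0.6],[-0.33,0.07,-0.35,0,0,0,-0.6],[-0.33,0.07,-0.35,0,0,0,-0.6]])

```text
time_s: 11.87
position: [0.5024, 0.2189, 0.1589]
tcp_rot: [[0.11, 0.994, -0.0], [0.994, -0.11, 0.0], [0.0, -0.0, -1.0]]
force: [0.2, 0.2, -0.1]
opening: 0.799
grasp_force: 0.0
```

```bash
python3 - <<'E'
from plan import *
import pickle
s=read_state();print(s["position"],np.round(s["tcp_rot"],3).tolist(),s["opening"],s["qvel"])
c=cam("wrist");pickle.dump(c,open("wrist7.pkl","wb"))
u,v=np.array(proj(c,(.515,.214,.035))).astype(int);print(u,v)
x0,y0=max(u-90,0),max(v-80,0);print(x0,y0)
save("w7",cv2.resize(c["im"][y0:y0+140,x0:x0+180],None,fx=4.2,fy=4.2,interpolation=cv2.INTER_CUBIC))
E
```

```text
[0.50238461 0.21891917 0.15893438] [[0.11, 0.994, -0.0], [0.994, -0.11, 0.0], [0.0, -0.0, -1.0]] 0.7990770888896914 [ 2.38146485  0.90151121 -1.61485992  0.822898   -0.31162607  0.38782897]
292 202
202 122
```

View pics/w7.png

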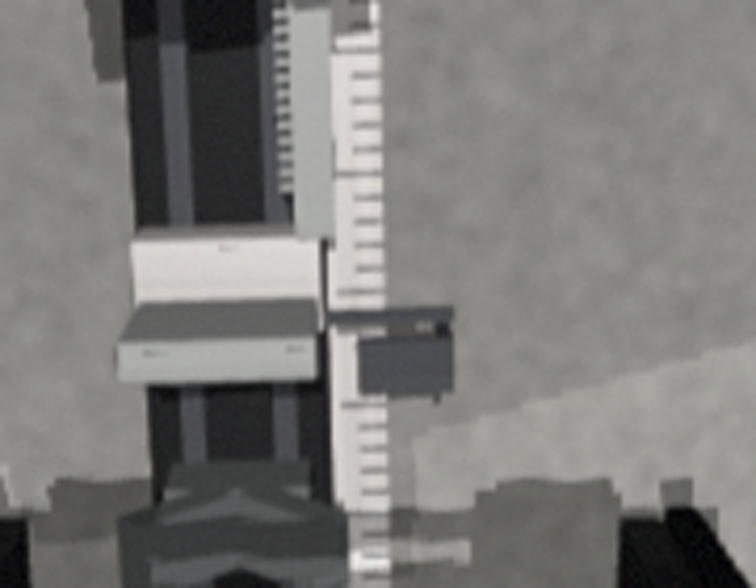

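The pointer (crop rows 307–322) still lies on the knob side of the clip (rows 336–393), about 2–3 mm short. I'll put the camera straight above the clip so that parallax drops out, and measure it there numerically.

Request:
step_arm(steps=[[-0.13,0,0,0,0,0,-0.6],[-0.25,0,0,0,0,0,-0.6],[-0.25,0,0,0,0,0,-0.6],[-0.25,0,0,0,0,0,-0.6],[-0.25,0,0,0,0,0,-0.6]])

```text
time_s: 12.33
position: [0.4949, 0.1471, 0.1587]
tcp_rot: [[0.106, 0.994, 0.0], [0.994, -0.106, 0.001], [0.001, 0.0, -1.0]]
force: [-0.9, 1.1, 0.9]
opening: 0.801
grasp_force: 0.0
```

```bash
cat > prof.py <<'E'
from plan import *
import pickle,sys
s=read_state();print(s["position"],np.round(s["tcp_rot"],3).tolist())
c=cam("wrist");pickle.dump(c,open(sys.argv[1]+".pkl","wb"))
print("cam",c["T"][:3,3])
u,v=np.array(proj(c,(.515,.214,.033))).astype(int);print(u,v)
g=cv2.cvtColor(c["im"],cv2.COLOR_RGB2GRAY)
print("cols",list(range(u-12,u+26,2)))
for r in range(v-22,v+22):print(r,g[r,u-12:u+26:2], onz(c,u+8,r,.033)[1].round(4))
E
python3 prof.py wrist8
```

```text
[0.49488325 0.14707623 0.1586506 ] [[0.106, 0.994, 0.0], [0.994, -0.106, 0.001], [0.001, 0.0, -1.0]]
cam [0.50372561 0.21932914 0.33267822]
292 117
cols [280, 282, 284, 286, 288, 290, 292, 294, 296, 298, 300, 302, 304, 306, 308, 310, 312, 314, 316]
95 [152 221 222 218 192 196 195 143 134 133 131 131 130 130 131 136 138 140
 141] 0.2309
96 [201 225 222 221 224 226 224 150 131 130 129 130 130 128 129 133 137 138
 137] 0.2301
97 [222 223 222 220 224 227 222 151 132 133 129 130 132 132 131 134 133 131
 133] 0.2293
98 [222 225 222 219 225 226 223 150 133 135 134 132 132 130 129 133 131 130
 131] 0.2286
99 [223 224 221 220 220 221 214 147 135 135 137 133 137 134 131 132 133 126
 130] 0.2278
100 [222 224 221 210 181 181 176 138 135 140 138 135 136 135 133 134 133 130
 129] 0.227
101 [221 223 221 203 171 178 175 138 136 140 139 136 138 136 134 136 134 133
 131] 0.2262
102 [220 224 220 218 224 225 223 150 137 141 138 135 138 136 135 138 137 132
 134] 0.2255
103 [220 224 221 219 224 225 223 148 134 137 137 136 136 137 136 136 136 135
 134] 0.2247
104 [220 223 221 219 224 226 223 147 135 134 13
[... 2398 characters left out ...]
3  84  85  85  84  85  85  85  86  85  84  84  84 142 143
 141] 0.2024
132 [165 222 217 213  85  83  84  84  84  84  83  85  85  85  83  85 140 143
 137] 0.2016
133 [152 222 216 211  94  92  89  86  84  83  84  83  82  86  83 101 137 140
 137] 0.2008
134 [132 223 216 215 121 117 115 101  82  85  84  82  81  83  85 126 137 139
 135] 0.1999
135 [123 223 215 215 164 176 172 130  84  84  83  79  80  83  80 129 137 138
 135] 0.1991
136 [123 223 205 204 180 204 200 147  83  85  82  80  80  82  83 130 139 138
 135] 0.1983
137 [121 213 169 169 161 170 164 126  85  86  83  82  80  82 105 136 140 141
 137] 0.1975
138 [121 206 169 168 174 183 180 141  83  84  83  81  78  80 130 142 142 141
 138] 0.1967
```

Straight from above, the pointer edge is at row 112.2 and the clip edge at row 118.6. At 0.79 mm/px that leaves 5.05 mm, or 18°. Check: the clip measures 12.0 mm, as it should. Going back to regrip.

```bash
python3 - <<'E'
from plan import *
s=read_state();print(s["position"],s["qvel"].round(2) if hasattr(s["qvel"],"round") else s["qvel"])
plan([((.4921,.3195,.125),84),((.4921,.3195,.054),84)])
E
```

```text
[0.49488462 0.14735782 0.15869328] [ 0.54 -0.06 -0.06 -0.21 -0.1  -0.23]
[0.57, -0.07, 0.113] [0.001, -0.001, -0.001]
[0.0, 0.0, 0.237] [0.0, 0.0, 0.0]
```

Request:
step_arm(steps=[[0.14,-0.02,0,0,0,0,-0.6],[0.28,-0.035,0,0,0,0,-0.6],[0.42,-0.05,0.05,0,0,0,-0.6],[0.57,-0.07,0.11,0,0,0,-0.6],[0.57,-0.07,0.11,0,0,0,-0.6],[0.57,-0.07,0.11,0,0,0,-0.6],[0.57,-0.07,0.11,0,0,0,-0.6],[0.57,-0.07,0.11,0,0,0,-0.6]])

```text
time_s: 13.05
position: [0.4917, 0.3177, 0.126]
tcp_rot: [[0.106, 0.994, -0.0], [0.994, -0.106, -0.001], [-0.001, 0.0, -1.0]]
force: [0.5, -0.5, 0.0]
opening: 0.795
grasp_force: 0.0
```

```bash
python3 - <<'E'
from plan import *
plan([((.4921,.3195,.054),84)])
E
```

```text
[0.006, 0.001, 0.24] [0.0, 0.001, -0.002]
```

Request:
step_arm(steps=[[0.004,0,0.1,0,0,0,-0.6],[0.004,0,0.18,0,0,0,-0.6],[0.004,0,0.24,0,0,0,-0.6],[0.004,0,0.24,0,0,0,-0.6],[0.004,0,0.24,0,0,0,-0.6]])

```text
time_s: 13.47
position: [0.492, 0.3178, 0.0538]
tcp_rot: [[0.109, 0.994, -0.001], [0.994, -0.109, -0.001], [-0.001, -0.001, -1.0]]
force: [-0.0, -0.2, -0.3]
opening: 0.801
grasp_force: 0.0
```

Request:
step_arm(steps=[[0,0,0,0,0,0,1],[0,0,0,0,0,0,1],[0,0,0,0,0,0,1],[0,0,0,0,0,0,1],[0,0,0,0,0,0,1],[0,0,0,0,0,0,1],[0,0,0,0,0,0,1]])

```text
time_s: 14.05
position: [0.4914, 0.3196, 0.0545]
tcp_rot: [[0.106, 0.994, -0.0], [0.994, -0.106, 0.0], [0.0, -0.001, -1.0]]
force: [-3.2, 0.4, 5.6]
opening: 0.484
grasp_force: 30.0
```

Request:
step_arm(steps=[[0,0,0,0,0,0.15,1],[0,0,0,0,0,0.3,1],[0,0,0,0,0,0.41,1],[0,0,0,0,0,0.41,1],[0,0,0,0,0,0.41,1],[0,0,0,0,0,0.41,1]])

```text
time_s: 14.55
position: [0.4914, 0.3196, 0.0545]
tcp_rot: [[0.416, 0.909, -0.001], [0.909, -0.416, 0.0], [0.0, -0.001, -1.0]]
force: [-2.7, 0.4, 5.7]
opening: 0.489
grasp_force: 30.0
```

Turned 18.5°. Now pulling the knob out.

Request:
step_arm(steps=[[0,0,-0.005,0,0,0,1],[0,0,-0.01,0,0,0,1],[0,0,-0.013,0,0,0,1],[0,0,-0.013,0,0,0,1]])

```text
time_s: 14.88
position: [0.4913, 0.3195, 0.0566]
tcp_rot: [[0.416, 0.909, -0.002], [0.909, -0.416, 0.0], [-0.001, -0.001, -1.0]]
force: [-0.3, 3.2, -8.8]
opening: 0.486
grasp_force: 30.0
```

Request:
step_arm(steps=[[0,0,-0.004,0,0,0,1],[0,0,-0.007,0,0,0,1],[0,0,-0.007,0,0,0,1]])

```text
time_s: 15.13
position: [0.4913, 0.3195, 0.0594]
tcp_rot: [[0.416, 0.909, -0.001], [0.909, -0.416, 0.0], [-0.0, -0.001, -1.0]]
force: [-0.0, 4.4, -10.0]
opening: 0.489
grasp_force: 30.0
```

```bash
python3 - <<'E'
from plan import *
s=read_state();print(s["force"],s["moment"],s["position"],s["grasp_force"],s["opening"])
E
```

```text
[-6.99236680e-04  4.38538733e+00 -1.00029294e+01] [ 0.65461658  0.02400138 -0.11352977] [0.49132085 0.31952392 0.0594153 ] 29.998160912655294 0.4889396607290051
```

Request:
step_arm(steps=[[0,0,-0.004,0,0,0,1],[0,0,-0.006,0,0,0,1],[0,0,-0.006,0,0,0,1]])

```text
time_s: 15.38
position: [0.4913, 0.3195, 0.0616]
tcp_rot: [[0.416, 0.909, -0.001], [0.909, -0.416, 0.0], [-0.0, -0.001, -1.0]]
force: [-1.9, 3.9, -9.0]
opening: 0.491
grasp_force: 30.0
```

Request:
step_arm(steps=[[0,0,-0.003,0,0,0,1],[0,0,-0.006,0,0,0,1],[0,0,-0.006,0,0,0,1]])

```text
time_s: 15.63
position: [0.4913, 0.3195, 0.0628]
tcp_rot: [[0.416, 0.909, -0.001], [0.909, -0.416, 0.0], [-0.0, -0.001, -1.0]]
force: [-1.4, 5.3, -13.5]
opening: 0.487
grasp_force: 30.0
```

Request:
step_arm(steps=[[0,0,-0.004,0,0,0,1],[0,0,-0.006,0,0,0,1],[0,0,-0.006,0,0,0,1]])

```text
time_s: 15.88
position: [0.4913, 0.3194, 0.0629]
tcp_rot: [[0.416, 0.909, -0.002], [0.909, -0.416, -0.0], [-0.001, -0.002, -1.0]]
force: [0.9, 5.9, -23.8]
opening: 0.488
grasp_force: 30.0
```

Request:
step_arm(steps=[[0,0,-0.003,0,0,0.07,1],[0,0,-0.003,0,0,0.1,1],[0,0,-0.003,0,0,0.1,1]])

```text
time_s: 16.13
position: [0.4912, 0.3194, 0.063]
tcp_rot: [[0.486, 0.874, -0.002], [0.874, -0.486, -0.0], [-0.001, -0.002, -1.0]]
force: [2.2, 7.0, -27.9]
opening: 0.486
grasp_force: 30.0
```

```bash
python3 - <<'E'
from plan import *
s=read_state();print(s["force"],s["moment"],s["position"],s["grasp_force"],s["tcp_rot"])
E
```

```text
[  2.24524415   7.00475599 -27.8936895 ] [ 1.13889725 -0.47069487  0.00875642] [0.49122949 0.31941647 0.06303848] 29.99897175002843 [[ 4.86061474e-01  8.73922515e-01 -1.91885538e-03]
 [ 8.73923798e-01 -4.86062859e-01 -3.05788027e-04]
 [-1.19991938e-03 -1.52830160e-03 -9.99998112e-01]]
```

Request:
step_arm(steps=[[0,0,0.008,0,0,-0.05,1],[0,0,0.008,0,0,-0.1,1],[0,0,0.008,0,0,-0.1,1]])

```text
time_s: 16.38
position: [0.4913, 0.3194, 0.0628]
tcp_rot: [[0.414, 0.91, -0.001], [0.91, -0.414, -0.0], [-0.001, -0.001, -1.0]]
force: [-0.6, 5.3, -14.1]
opening: 0.483
grasp_force: 30.0
```

```bash
python3 - <<'E'
from plan import *
s=read_state();print(s["force"],s["moment"],s["position"],s["grasp_force"],np.round(s["tcp_rot"],3))
E
```

```text
[ -0.62978824   5.29412582 -14.06681637] [0.95081487 0.06326114 0.00406065] [0.49131694 0.3194473  0.06280174] 29.997179028578103 [[ 0.414  0.91  -0.001]
 [ 0.91  -0.414 -0.   ]
 [-0.001 -0.001 -1.   ]]
```

Request:
step_arm(steps=[[0,0,0.01,0,0,0,-0.6],[0,0,0.01,0,0,0,-0.6],[0,0,0.01,0,0,0,-0.6],[0,0,0.01,0,0,0,-0.6],[0,0,-0.13,0,0,0,-0.6],[0,0,-0.26,0,0,-0.1,-0.6],[0,0,-0.32,0,0,-0.3,-0.6],[0,0,-0.32,0,0,-0.42,-0.6]])

```text
time_s: 17.05
position: [0.4962, 0.3206, 0.1659]
tcp_rot: [[0.094, 0.996, 0.012], [0.996, -0.094, 0.004], [0.005, 0.012, -1.0]]
force: [-0.4, -0.1, -0.4]
opening: 0.798
grasp_force: 0.0
```

```bash
python3 - <<'E'
from plan import *
plan([((.498,.142,.159),84)])
E
```

```text
[-0.592, 0.061, 0.021] [0.015, -0.007, 0.014]
```

Request:
step_arm(steps=[[-0.14,0.015,0,0,0,0,-0.6],[-0.28,0.03,0,0,0,0,-0.6],[-0.42,0.045,0,0,0,0,-0.6],[-0.58,0.06,0,0,0,0,-0.6],[-0.58,0.06,0,0,0,0,-0.6],[-0.58,0.06,0,0,0,0,-0.6],[-0.58,0.06,0,0,0,0,-0.6]])

```text
time_s: 17.63
position: [0.4932, 0.1441, 0.1604]
tcp_rot: [[0.102, 0.995, 0.002], [0.995, -0.102, 0.0], [0.001, 0.002, -1.0]]
force: [1.0, -0.2, -0.4]
opening: 0.797
grasp_force: 0.0
```

```bash
python3 prof.py wrist9 | cut -c1-110 | head -60
```

```text
[0.49315621 0.14408742 0.16039322] [[0.102, 0.995, 0.002], [0.995, -0.102, 0.0], [0.001, 0.002, -1.0]]
cam [0.50148406 0.21643707 0.33440248]
294 113
cols [282, 284, 286, 288, 290, 292, 294, 296, 298, 300, 302, 304, 306, 308, 310, 312, 314, 316, 318]
91 [126 219 223 203 195 194 197 139 132 132 130 131 130 127 131 136 141 141
 140] 0.231
92 [124 218 223 220 225 225 224 143 132 131 130 129 130 129 128 137 138 138
 139] 0.2302
93 [126 218 222 221 226 226 222 144 132 132 129 130 131 129 131 136 134 133
 133] 0.2294
94 [126 219 222 221 225 225 223 145 130 134 133 131 132 130 129 135 132 131
 131] 0.2286
95 [126 219 222 220 219 219 211 144 134 133 133 135 133 133 130 133 132 127
 131] 0.2279
96 [125 218 223 208 180 180 174 135 135 138 136 136 136 135 132 135 132 128
 128] 0.2271
97 [125 218 222 200 179 175 176 136 137 138 139 136 137 135 132 136 132 131
 130] 0.2263
98 [127 215 221 220 223 225 221 149 137 139 137 135 138 136 136 137 135 131
 133] 0.2255
99 [163 220 220 220 225 226 224 146 137 139 136 135 137 137 133 136 136 134
 133] 0.2247
100 [210 224 221 219 225 225 222 146 133 136 134 
[... 957 characters left out ...]
1 184 186 177 128 114 115 112 115 112 109 106 104 135 141
 141] 0.2153
112 [111 112 113 109 105 102 100  87  87  84  84  82  83  81  82  82 130 138
 140] 0.2145
113 [ 81  81  82  82  80  80  80  82  83  83  80  82  82  81  83  82 129 137
 139] 0.2137
114 [ 85  85  83  85  81  83  82  81  83  79  80  79  78  77  76  82 130 138
 139] 0.2129
115 [100 105 105  99  66  68  68  68  71  66  67  70  63  58  58  80 132 136
 137] 0.2121
116 [120 129 125 115  49  47  48  50  51  48  48  50  46  48  47  80 132 136
 136] 0.2113
117 [126 128 127 120  50  58  62  66  66  50  47  48  48  47  49  83 134 137
 139] 0.2105
118 [123 129 128 119  65  74  77  82  83  58  49  48  52  61  64  84 132 138
 141] 0.2097
```

The pointer edge is now at row ~115.1 against the clip edge at ~114.6, about 0.4 mm off, so the setting is good. Next, the rest positions, the stop face, and a move over the bin.

```bash
python3 - <<'E'
from plan import *
import pickle
c1=pickle.load(open("wrist1.pkl","rb"));c7=pickle.load(open("wrist7.pkl","rb"));c9=pickle.load(open("wrist9.pkl","rb"))
print("rest w1",onz(c1,223.5,121.6,.06)); print("rest w7",onz(c7,259,238,.06))
print("guide w1",onz(c1,165,5,.07))
print("pointer edge",onz(c9,300,115.1,.036),"stop mid edge",onz(c7,202+222/4.2,122+345/4.2,.06))
g=c9["im"];u0,v0=[int(x) for x in proj(c9,(.48,.13,.06))];print(u0,v0)
plan([((.48,-.10,.20),90),((.46,-.36,.20),96)])
E
```

```text
rest w1 [0.48043157 0.18054189 0.06      ]
rest w7 [0.48440927 0.19332529 0.06      ]
guide w1 [0.47630713 0.06528034 0.07      ]
pointer edge [0.51928701 0.21224554 0.036     ] stop mid edge [0.48472688 0.22237738 0.06      ]
262 223
[-0.817, 0.039, -0.133] [0.002, -0.001, -0.128]
[-0.867, -0.067, 0.0] [0.0, 0.0, -0.133]
```

Request:
step_arm(steps=[[-0.14,0,-0.13,0,0,-0.13,-0.6],[-0.28,0.01,-0.13,0,0,-0.13,-0.6],[-0.42,0.02,-0.13,0,0,-0.13,-0.6],[-0.56,0.03,-0.13,0,0,-0.13,-0.6],[-0.7,0.04,-0.13,0,0,-0.13,-0.6],[-0.82,0.04,-0.13,0,0,-0.13,-0.6],[-0.82,0.04,-0.13,0,0,-0.13,-0.6]])

```text
time_s: 18.27
position: [0.4815, -0.106, 0.1992]
tcp_rot: [[-0.0, 1.0, 0.003], [1.0, 0.0, -0.004], [-0.004, 0.003, -1.0]]
force: [0.8, 1.0, 0.7]
opening: 0.798
grasp_force: 0.0
```

Request:
step_arm(steps=[[-0.14,0,0,0,0,-0.13,0.1],[-0.28,-0.02,0,0,0,-0.13,0.1],[-0.42,-0.03,0,0,0,-0.13,0.1],[-0.56,-0.05,0,0,0,-0.13,0.1],[-0.7,-0.07,0,0,0,-0.13,0.1],[-0.87,-0.07,0,0,0,-0.13,0.1],[-0.87,-0.07,0,0,0,-0.13,0.1],[-0.87,-0.07,0,0,0,-0.13,0.1]])

```text
time_s: 18.93
position: [0.4609, -0.3654, 0.1986]
tcp_rot: [[-0.102, 0.995, 0.002], [0.995, 0.102, -0.002], [-0.003, 0.002, -1.0]]
force: [-0.1, -0.2, 0.4]
opening: 0.457
grasp_force: 0.0
```

```bash
python3 - <<'E'
from plan import *
import pickle
s=read_state();print(s["time_s"],s["position"])
c=cam("wrist");pickle.dump(c,open("wrist10.pkl","wb"))
im=c["im"].copy()
for p in((.455,-.31,.013),):
    u,v=proj(c,p);print(u,v)
save("w10",cv2.resize(im[:300],(800,429),interpolation=cv2.INTER_CUBIC))
E
```

```text
18.9333 [ 0.46088462 -0.36536753  0.19859955]
276.93467518165096 129.0860619570608
```

View pics/w10.png

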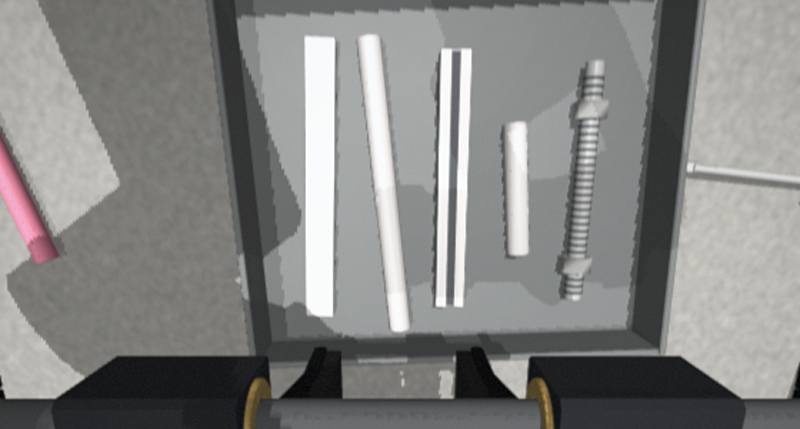

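The enlarged crop shows five pieces:
- (320,175): flat bar
- (369,36)–(400,330): long plain round rod
- (455,177): slotted extrusion
- (516,190): short offcut
- (585,180): stud with nuts

The second is the target: plain, round and the longest. The pink look-alike is outside the bin.

```bash
python3 - <<'E'
from plan import *
import pickle
c=pickle.load(open("wrist10.pkl","rb"));k=1/1.42857
a=onz(c,369*k,37*k,.015);b=onz(c,400*k,330*k,.015);m=(a+b)/2;yaw=np.degrees(np.arctan2(*(a-b)[1::-1]))
print(a,b,m,np.linalg.norm(a-b),yaw)
plan([((m[0],m[1],.08),yaw)])
E
```

```text
[ 0.42857033 -0.21915352  0.015     ] [ 0.46901341 -0.4161359   0.015     ] [ 0.44879187 -0.31764471  0.015     ] 0.20109127453542905 101.60234460560771
[0.152, -0.023, 0.394] [0.001, -0.001, -0.126]
```

Request:
step_arm(steps=[[0.08,-0.02,0.1,0,0,-0.13,0.3],[0.15,-0.02,0.2,0,0,-0.13,0.3],[0.15,-0.02,0.3,0,0,-0.13,0.3],[0.15,-0.02,0.39,0,0,-0.13,0.3],[0.15,-0.02,0.39,0,0,-0.13,0.3],[0.15,-0.02,0.39,0,0,-0.13,0.3]])

```text
time_s: 19.48
position: [0.4485, -0.3151, 0.0809]
tcp_rot: [[-0.208, 0.978, -0.003], [0.978, 0.208, 0.004], [0.004, -0.002, -1.0]]
force: [-0.6, -0.3, 0.1]
opening: 0.352
grasp_force: 0.0
```

```bash
python3 - <<'E'
from plan import *
import pickle
s=read_state();print(s["position"],s["opening"],np.round(s["tcp_rot"],3).tolist())
c=cam("wrist");pickle.dump(c,open("wrist11.pkl","wb"));g=cv2.cvtColor(c["im"],cv2.COLOR_RGB2GRAY)
P=np.array(s["position"]);M=np.array(s["tcp_rot"])
# rod edges in tool-y at several rows; tool y of the ray at z=.013
for v in(60,100,140,180,200,215):
    print(v,[ (u,int(g[v,u])) for u in range(215,345,6)])
for x in(0,.03,.06):print(x,proj(c,np.append((P+M@np.array([x,0,0]))[:2],.013)))
print(proj(c,(.44879,-.31764,.013)))
E
```

```text
[ 0.44852372 -0.31512256  0.08090559] 0.3517173661919932 [[-0.208, 0.978, -0.003], [0.978, 0.208, 0.004], [0.004, -0.002, -1.0]]
60 [(215, 168), (221, 169), (227, 168), (233, 171), (239, 169), (245, 173), (251, 172), (257, 170), (263, 172), (269, 171), (275, 170), (281, 170), (287, 170), (293, 168), (299, 167), (305, 169), (311, 168), (317, 168), (323, 169), (329, 149), (335, 149), (341, 149)]
100 [(215, 252), (221, 252), (227, 252), (233, 252), (239, 249), (245, 173), (251, 172), (257, 172), (263, 169), (269, 229), (275, 252), (281, 248), (287, 205), (293, 170), (299, 170), (305, 168), (311, 146), (317, 146), (323, 146), (329, 145), (335, 146), (341, 146)]
140 [(215, 252), (221, 252), (227, 252), (233, 254), (239, 169), (245, 170), (251, 171), (257, 169), (263, 169), (269, 232), (275, 252), (281, 248), (287, 194), (293, 167), (299, 168), (305, 168), (311, 166), (317, 166), (323, 144), (329, 143), (335, 140), (341, 111)]
180 [(215, 191), (221, 163), (227, 247), (233, 138), (239, 141), (245, 141), (251, 140), (257, 141), (263, 145), (269, 211), (275, 248), (281, 235), (287, 169), (293
[... 203 characters left out ...]
 (263, 140), (269, 211), (275, 247), (281, 235), (287, 158), (293, 140), (299, 140), (305, 140), (311, 139), (317, 138), (323, 140), (329, 67), (335, 248), (341, 247)]
215 [(215, 203), (221, 161), (227, 99), (233, 83), (239, 139), (245, 139), (251, 139), (257, 141), (263, 139), (269, 211), (275, 246), (281, 235), (287, 153), (293, 142), (299, 138), (305, 140), (311, 137), (317, 139), (323, 140), (329, 93), (335, 246), (341, 168)]
0 (np.float64(277.2429084591701), np.float64(216.9002057237119))
0.03 (np.float64(277.1623339862137), np.float64(175.64954325566688))
0.06 (np.float64(277.07638935471226), np.float64(131.64959072821148))
(np.float64(276.8866014674071), np.float64(220.2455249893805))
```

The rod centre is at u = 277.5 and the jaw line projects to 277.2, so they're aligned. Going down and watching the force.

Request:
step_arm(steps=[[-0.005,0,0.1,0,0,0,0.3],[-0.005,0,0.2,0,0,0,0.3],[-0.005,0,0.25,0,0,0,0.3],[-0.005,0,0.257,0,0,0,0.3],[-0.005,0,0.257,0,0,0,0.3]])

```text
time_s: 19.95
position: [0.4498, -0.3201, 0.0055]
tcp_rot: [[-0.205, 0.979, 0.001], [0.979, 0.205, -0.001], [-0.001, 0.001, -1.0]]
force: [0.3, -0.7, 0.0]
opening: 0.352
grasp_force: 0.0
```

Request:
step_arm(steps=[[0,0,0.006,0,0,0,0.3],[0,0,0.012,0,0,0,0.3],[0,0,0.012,0,0,0,0.3]])

```text
time_s: 20.2
position: [0.4497, -0.3206, 0.0023]
tcp_rot: [[-0.205, 0.979, 0.002], [0.979, 0.205, -0.002], [-0.002, 0.001, -1.0]]
force: [-0.6, 0.7, -0.0]
opening: 0.347
grasp_force: 0.0
```

Request:
step_arm(steps=[[0,0,0.005,0,0,0,0.3],[0,0,0.01,0,0,0,0.3],[0,0,0.01,0,0,0,0.3]])

```text
time_s: 20.45
position: [0.4489, -0.3199, -0.002]
tcp_rot: [[-0.205, 0.979, 0.0], [0.979, 0.205, -0.0], [-0.0, 0.0, -1.0]]
force: [-0.6, 1.0, 0.5]
opening: 0.35
grasp_force: 0.0
```

Request:
step_arm(steps=[[0,0,0.005,0,0,0,0.3],[0,0,0.005,0,0,0,0.3]])

```text
time_s: 20.62
position: [0.4488, -0.3198, -0.0038]
tcp_rot: [[-0.205, 0.979, -0.0], [0.979, 0.205, 0.0], [0.0, -0.0, -1.0]]
force: [0.8, 0.2, 0.5]
opening: 0.349
grasp_force: 0.0
```

Down at TCP z = −0.0038, so the tips are at about 8 mm, below the rod's axis. Closing and lifting.

Request:
step_arm(steps=[[0,0,0,0,0,0,1],[0,0,0,0,0,0,1],[0,0,0,0,0,0,1],[0,0,0,0,0,0,1],[0,0,0,0,0,0,1]])

```text
time_s: 21.03
position: [0.4488, -0.3199, -0.0036]
tcp_rot: [[-0.205, 0.979, -0.0], [0.979, 0.205, 0.0], [0.0, -0.0, -1.0]]
force: [-0.6, 0.5, 0.7]
opening: 0.174
grasp_force: 30.0
```

Request:
step_arm(steps=[[0,0,-0.03,0,0,0,1],[0,0,-0.1,0,0,0,1],[0,0,-0.2,0,0,0,1],[0,0,-0.33,0,0,0,1],[0,0,-0.46,0,0,0,1],[0,0,-0.55,0,0,0,1],[0,0,-0.55,0,0,0,1],[0,0,-0.55,0,0,0,1]])

```text
time_s: 21.7
position: [0.4497, -0.3206, 0.1637]
tcp_rot: [[-0.205, 0.979, 0.003], [0.979, 0.205, -0.003], [-0.004, 0.002, -1.0]]
force: [0.5, 0.5, -1.8]
opening: 0.169
grasp_force: 30.0
```

```bash
python3 - <<'E'
from plan import *
import pickle
s=read_state();print(s["position"],s["force"],s["moment"],s["opening"])
c=cam("wrist");pickle.dump(c,open("wrist12.pkl","wb"));g=cv2.cvtColor(c["im"],cv2.COLOR_RGB2GRAY)
P=np.array(s["position"]);M=np.array(s["tcp_rot"])
for x in(.06,.08,.1,.12):print(x,proj(c,P+M@np.array([x,0,-.018])))
np.set_printoptions(linewidth=250)
print(g[60:250:5,240:320:4])
E
```

```text
[ 0.44965141 -0.32056088  0.16371229] [ 0.53222132  0.45483999 -1.83219727] [-0.01128381 -0.10175247  0.05464946] 0.16914937041165687
0.06 (np.float64(275.8981002461638), np.float64(141.65227688988145))
0.08 (np.float64(275.76025999174215), np.float64(93.63667248068336))
0.1 (np.float64(275.61212603689427), np.float64(42.035335807424275))
0.12 (np.float64(275.45250057978865), np.float64(-13.568978289381022))
[[163 162 165 165 165 122 178 203 226 241 249 244 226 204 167 163 164 162 162 158]
 [164 164 165 166 166 121 178 204 226 242 249 244 227 204 165 163 164 164 147 143]
 [238 208 176 164 164 120 178 204 226 243 249 244 226 204 161 163 163 162 141 144]
 [250 250 250 136 165 116 179 205 227 243 249 244 225 205 159 164 163 163 141 143]
 [250 249 251 138 165 119 176 206 227 243 249 244 226 205 159 164 164 163 145 143]
 [250 250 253 153 166 118 179 206 227 243 250 243 226 205 156 162 162 162 158 142]
 [250 250 246 164 165 118 178 206 227 244 250 243 227 204 149 161 162 163 162 142]
 [250 250 185 166 166 120 179 206 228 243 250 243 225 204 146 163 163 163 162 159]
 [250 250 140 162 165 11
[... 1766 characters left out ...]
38 225 196 132 132 134 134  64 241]
 [156 156 156 129 102  79 175 211 231 246 249 236 225 195 132 134 133 110  96 238]
 [156 155 154 140 102  79 173 210 230 246 249 237 225 193 149 148 153 132 155 236]
 [154 154 155 156 103 101 172 212 230 246 249 238 225 194 148 152 153 109 219 235]
 [154 153 152 139 101 100 170 210 230 246 249 235 224 191 149 154 153  95 240 235]
 [141 152 154 153 100 101 168 208 230 246 249 236 224 191 148 151 152  74 250 245]
 [100 132  99 119 101 100 167 209 231 246 249 235 224 190 148 152 151  70 249 236]
 [101 102 101 100 101 101 166 208 230 246 248 235 224 135  97  98 100  93 182 128]
 [100  93  13  16  56  54 163 211 230 245 248 234 170 125  55  55  44   8  51  86]]
```

```bash
python3 - <<'E'
from plan import *
import pickle
np.set_printoptions(linewidth=200)
for n in("wrist7","wrist8","wrist9"):
    c=pickle.load(open(n+".pkl","rb"));g=cv2.GaussianBlur(cv2.cvtColor(c["im"],cv2.COLOR_RGB2GRAY),(0,0),1).astype(float)
    L=[];Rr=[]
    for v in range(5,200):
        d=np.diff(g[v,282:312]);i=d.argmin()
        if d[i]<-18:L.append(onz(c,282+i+.5,v,.029)[:2])
        d=np.diff(g[v,205:255]);i=d.argmin()   # grey bench -> black rail, left edge
        if d[i]<-18:Rr.append(onz(c,205+i+.5,v,.028)[:2])
    for nm,A in(("scale",L),("rail",Rr)):
        A=np.array(A)
        if len(A)<20:continue
        for _ in range(4):
            p=np.polyfit(A[:,1],A[:,0],1);r=A[:,0]-np.polyval(p,A[:,1]);A=A[abs(r)<max(2*np.median(abs(r)),.0004)]
        print(n,nm,len(A),A[:,1].min().round(3),A[:,1].max().round(3),"yaw",90-np.degrees(np.arctan(p[0])),"x@.118",np.polyval(p,.118).round(4),"x@.2",np.polyval(p,.2).round(4),"x@.3195",np.polyval(p,.3195).round(4))
c=pickle.load(open("wrist12.pkl","rb"));g=cv2.cvtColor(c["im"],cv2.COLOR_RGB2GRAY);print(g[0:70:3,272:284:4].T)
E
```

```text
wrist7 scale 131 0.22 0.368 yaw 80.35140735822529 x@.118 0.4945 x@.2 0.5085 x@.3195 0.5288
wrist7 rail 73 0.242 0.376 yaw 85.52261188909283 x@.118 0.4562 x@.2 0.4626 x@.3195 0.472
wrist8 scale 126 0.146 0.298 yaw 85.32667778422692 x@.118 0.5083 x@.2 0.515 x@.3195 0.5248
wrist8 rail 85 0.149 0.289 yaw 85.36086361956446 x@.118 0.4564 x@.2 0.463 x@.3195 0.4727
wrist9 scale 86 0.16 0.265 yaw 84.8751147069379 x@.118 0.5075 x@.2 0.5148 x@.3195 0.5255
wrist9 rail 94 0.145 0.301 yaw 85.4378402693829 x@.118 0.4565 x@.2 0.463 x@.3195 0.4725
[[179 177 174 175 176 180 143 144  69  50  46 217 225 224 224 224 226 225 226 226 226 226 226 226]
 [175 175 171 176 178 179 142 145  81  51  45 235 240 241 240 240 242 241 242 242 241 242 243 242]
 [176 176 177 175 172 173 142 147  88  50  47 247 248 249 249 248 248 249 249 249 249 249 249 249]]
```

The jig yaw is 85.4° and the rod axis line is x ≈ 0.4757 + 0.080·(y − 0.118), which agrees with the knob and rest fixes. Planning the carry.

```bash
python3 - <<'E'
from plan import *
plan([((.47,-.11,.165),93),((.4747,.105,.115),85.4),((.4747,.105,.0435),85.4)])
E
```

```text
[0.669, 0.213, -0.01] [0.0, 0.0, 0.196]
[0.715, 0.053, 0.167] [0.0, 0.0, 0.169]
[0.0, 0.0, 0.238] [0.0, 0.0, 0.0]
```

Request:
step_arm(steps=[[0.1,0.03,0,0,0,0.03,1],[0.22,0.07,0,0,0,0.07,1],[0.35,0.11,0,0,0,0.1,1],[0.48,0.15,0,0,0,0.14,1],[0.6,0.19,0,0,0,0.18,1],[0.67,0.213,0,0,0,0.195,1],[0.67,0.213,0,0,0,0.195,1]])

```text
time_s: 22.33
position: [0.4674, -0.1045, 0.1593]
tcp_rot: [[-0.057, 0.998, -0.007], [0.998, 0.057, 0.005], [0.005, -0.007, -1.0]]
force: [0.4, -0.1, -1.6]
opening: 0.172
grasp_force: 30.0
```

Request:
step_arm(steps=[[0.1,0.01,0,0,0,0.03,1],[0.22,0.02,0,0,0,0.06,1],[0.35,0.03,0,0,0,0.09,1],[0.48,0.04,0.05,0,0,0.12,1],[0.6,0.05,0.1,0,0,0.15,1],[0.7,0.053,0.15,0,0,0.17,1],[0.7,0.053,0.15,0,0,0.17,1],[0.7,0.053,0.15,0,0,0.17,1]])

```text
time_s: 23.0
position: [0.473, 0.1014, 0.1143]
tcp_rot: [[0.077, 0.997, -0.006], [0.997, -0.077, -0.0], [-0.001, -0.006, -1.0]]
force: [0.9, -0.1, -2.2]
opening: 0.172
grasp_force: 30.0
```

```bash
python3 - <<'E'
from plan import *
import pickle
np.set_printoptions(linewidth=200)
s=read_state();print(s["position"],s["force"],s["moment"],s["opening"])
plan([((.4743,.102,.0435),85.4)])
c=cam("wrist");pickle.dump(c,open("wrist13.pkl","wb"));g=cv2.cvtColor(c["im"],cv2.COLOR_RGB2GRAY)
u,v=[int(x) for x in proj(c,(.483,.2151,.06))];print(u,v)
print(g[10:70:3,u-40:u+40:5])
E
```

```text
[0.47303598 0.10136202 0.11427275] [ 0.90698775 -0.11625233 -2.15164607] [-0.04653513 -0.05116287  0.04127167] 0.17166837255176262
[0.003, 0.005, 0.236] [-0.007, 0.001, 0.004]
278 39
[[136 134 130 146 157 162 163 155 155 153 148 151 157 145 133  65]
 [135 135 131 227 217 204 229 231 231 231 231 230 230 206 224 101]
 [131 136 131 215 224 223 224 224 224 224 224 223 224 223 224 131]
 [128 135 124 197 199 198 199 197 196 197 195 197 197 196 196 193]
 [131 133 120 199 200 201 202 202 203 200 201 200 202 201 200 195]
 [133 136 124 194 197 199 200 200 200 201 201 201 201 200 199 194]
 [132 137 122 184 185 188 187 189 191 191 192 193 193 193 192 186]
 [130 133 127 167 169 169 167 172 173 175 172 175 179 180 183 176]
 [128 137 137  64  65 117 181 202 226 226 198 123  64  65  66 107]
 [132 140 141  63  65 150 177 207 228 227 197 162  63  63  62 210]
 [137 140 140  84  66 151 179 207 228 227 197 163  66  66  63 232]
 [141 140 137 158  66 151 179 205 228 227 197 164  69  66  66  89]
 [142 142 135  66  75 152 177 206 229 227 198 163  75  77  75  96]
 [140 137 138  54  38 153 180 207 230 228 198 163  62  48  44 193]
 [140 142 138  58  22 154 173 208 229 228 196 161  55  15  15 136]
 [140 142 132  61  22 152 181 208 230 229 196 161  53   8  19 175]
 [139 139 135  65  16 151 179 209 230 228 197 162  52  11  25 231]
 [138 138 141  69  17 153 176 207 230 229 196 164  52  12  22 229]
 [142 138 143  69  12 154 181 207 230 228 196 162  51  16  20 230]
 [141 138 145  72  18 153 181 207 230 228 195 163  51  16  20 229]]
```

```bash
python3 - <<'E'
from plan import *
import pickle
np.set_printoptions(linewidth=220)
c=pickle.load(open("wrist13.pkl","rb"));g=cv2.cvtColor(c["im"],cv2.COLOR_RGB2GRAY)
for v in(22,25,36,60,90,120,150):print(v,g[v,240:350:2])
ax=lambda y:.4757+.0803*(y-.118)
for v in(22,25):
  for z in(.06,.075):
    q=g[v].astype(int);l=min(range(240,265),key=lambda u:q[u]-q[u+2] if 0 else -(q[u+2]-q[u]));print(v,z,l+1,onz(c,l+1,v,z),ax(onz(c,l+1,v,z)[1]))
p=onz(c,278,40,.06);print(ax(p[1]),p)
E
```

```text
22 [133 136 134 131 120 183 200 200 199 200 200 201 202 202 202 202 201 203 200 203 202 201 200 200 201 197 202 201 202 202 202 201 200 200 200 199 201 172 223 227 224 228 230 228 227 157 132 131 130 128 127 126 126 128
 133]
25 [135 138 135 131 124 177 198 193 195 197 197 197 198 198 200 199 199 199 201 200 200 200 201 201 201 199 201 202 201 201 201 200 199 200 199 201 199 168 224 226 210 148 146 143 143 133 132 131 129 128 126 128 129 132
 136]
36 [135 138 141 141 139 132  66  63  64  65  96 146 157 168 178 188 201 212 221 229 232 231 223 210 197 185 171 158 126  63  62  65  66  63  64  63 105 226 229 227 227 229 231 228 224 143 137 139 135 136 135 135 134 136
 135]
60 [139 140 138 136 139 144 130  28  25  18 103 145 159 170 179 189 202 214 222 230 233 231 223 210 196 185 171 156 138  50  28  11  17  13  26  93 230 228 226 226  97  87  85  87  87  88  86  88  87  85  85  85  86  85
  83]
90 [141 144 121  90  89  90  90  91  91  89  98 140 161 170 183 193 205 218 225 233 236 232 224 209 196 185 171 156 128  90  92  92  91  91  91  89  90  90  87 118 227 228 225 221 146 143 142 140 141 141 139 137 135 137
 137]
120 [144 142 141 144 146 146 139  54  16  16  71 139 162 174 185 196 207 220 228 234 236 233 221 207 194 185 168 154 103  44  21  18  14  12  30 129 139 220 220 221 225 224 224 170 143 143 143 147 149 147 147 147 145 141
 138]
150 [146 148 149 146 142 142 144  88  23  30  48 132 162 174 185 197 208 221 229 236 237 231 221 207 194 185 168 151  95  58  27  28  27  23 129 223 220 218 217 221 221 220 208 142 143 139 141 143 145 142 143 141 147 149
 148]
22 0.06 249 [0.46615914 0.22611196 0.06      ] 0.48438139018424936
22 0.075 249 [0.46712316 0.22268526 0.075     ] 0.4841062264386665
25 0.06 250 [0.46658691 0.22447458 0.06      ] 0.4842499086272569
25 0.075 250 [0.46752281 0.22115551 0.075     ] 0.4839833877563929
0.4834977796676826 [0.48240933 0.21510809 0.06      ]
```

The rest centre (u ≈ 281) is about 2 mm towards +x of the rod. I'll correct for that and lower the rod.

Request:
step_arm(steps=[[0.002,0.006,0.08,0,0,0,1],[0.002,0.006,0.15,0,0,0,1],[0.002,0.006,0.2,0,0,0,1],[0.002,0.006,0.2,0,0,0,1],[0.002,0.006,0.2,0,0,0,1]])

```text
time_s: 23.47
position: [0.4769, 0.0994, 0.0561]
tcp_rot: [[0.083, 0.997, -0.002], [0.997, -0.083, -0.0], [-0.0, -0.002, -1.0]]
force: [0.5, -0.4, -1.0]
opening: 0.172
grasp_force: 30.0
```

Request:
step_arm(steps=[[0,0,0.01,0,0,0,1],[0,0,0.02,0,0,0,1],[0,0,0.02,0,0,0,1]])

```text
time_s: 23.72
position: [0.4774, 0.1005, 0.0509]
tcp_rot: [[0.081, 0.997, 0.001], [0.997, -0.081, -0.0], [0.0, 0.001, -1.0]]
force: [0.3, 0.0, -1.8]
opening: 0.173
grasp_force: 30.0
```

Request:
step_arm(steps=[[0,0,0.005,0,0,0,1],[0,0,0.01,0,0,0,1],[0,0,0.01,0,0,0,1]])

```text
time_s: 23.97
position: [0.4769, 0.101, 0.0475]
tcp_rot: [[0.08, 0.997, 0.0], [0.997, -0.08, -0.0], [-0.0, 0.0, -1.0]]
force: [-0.4, 0.7, -0.7]
opening: 0.173
grasp_force: 30.0
```

Request:
step_arm(steps=[[0,-0.005,0,0,0,0,1],[0,-0.005,0.005,0,0,0,1],[0,-0.005,0.007,0,0,0,1],[0,-0.005,0.007,0,0,0,1]])

```text
time_s: 24.3
position: [0.4753, 0.1011, 0.0452]
tcp_rot: [[0.08, 0.997, -0.0], [0.997, -0.08, 0.0], [-0.0, -0.0, -1.0]]
force: [-0.3, 1.0, -1.8]
opening: 0.174
grasp_force: 30.0
```

Request:
step_arm(steps=[[0,0,0.004,0,0,0,1],[0,0,0.004,0,0,0,1],[0,0,0.004,0,0,0,1]])

```text
time_s: 24.55
position: [0.475, 0.1011, 0.0444]
tcp_rot: [[0.08, 0.997, -0.001], [0.997, -0.08, 0.0], [0.0, -0.001, -1.0]]
force: [-1.3, 0.5, 3.9]
opening: 0.172
grasp_force: 30.0
```

The rod touches both V sides (about 5 N up, little sideways). Now sliding it towards the stop.

Request:
step_arm(steps=[[0.01,0,-0.002,0,0,0,1],[0.02,0,-0.002,0,0,0,1],[0.027,0,-0.002,0,0,0,1],[0.027,0,-0.002,0,0,0,1]])

```text
time_s: 24.88
position: [0.4758, 0.1097, 0.0446]
tcp_rot: [[0.08, 0.997, -0.001], [0.997, -0.08, 0.0], [0.0, -0.001, -1.0]]
force: [0.1, 1.8, -0.4]
opening: 0.172
grasp_force: 30.0
```

Request:
step_arm(steps=[[0.004,0,0,0,0,0,1],[0.005,0,0,0,0,0,1],[0.005,0,0,0,0,0,1]])

```text
time_s: 25.13
position: [0.4759, 0.1107, 0.0446]
tcp_rot: [[0.08, 0.997, -0.001], [0.997, -0.08, 0.0], [-0.0, -0.001, -1.0]]
force: [-0.6, 0.1, -1.1]
opening: 0.17
grasp_force: 30.0
```

Request:
step_arm(steps=[[0.004,0,0,0,0,0,1],[0.005,0,0,0,0,0,1],[0.005,0,0,0,0,0,1]])

```text
time_s: 25.38
position: [0.4761, 0.1121, 0.0447]
tcp_rot: [[0.08, 0.997, -0.001], [0.997, -0.08, 0.0], [-0.0, -0.001, -1.0]]
force: [-2.2, -1.0, -0.3]
opening: 0.173
grasp_force: 30.0
```

Request:
step_arm(steps=[[0.003,0,0,0,0,0,1],[0.004,0,0,0,0,0,1],[0.004,0,0,0,0,0,1]])

```text
time_s: 25.63
position: [0.4762, 0.1128, 0.0447]
tcp_rot: [[0.08, 0.997, -0.001], [0.997, -0.08, -0.001], [-0.001, -0.001, -1.0]]
force: [-2.5, -4.5, -0.8]
opening: 0.175
grasp_force: 30.0
```

Request:
step_arm(steps=[[0.003,0,0,0,0,0,1],[0.003,0,0,0,0,0,1],[0.003,0,0,0,0,0,1]])

```text
time_s: 25.88
position: [0.4762, 0.113, 0.0447]
tcp_rot: [[0.079, 0.997, -0.001], [0.997, -0.079, -0.002], [-0.002, -0.001, -1.0]]
force: [-1.9, -7.2, -0.2]
opening: 0.175
grasp_force: 30.0
```

The rod meets the stop at TCP y ≈ 0.113, where predicted, and the stop holds firm at 7 N. Easing the push, then letting go.

Request:
step_arm(steps=[[-0.003,0,0.002,0,0,0,1],[-0.003,0,0.002,0,0,0,1],[-0.003,0,0.002,0,0,0,0.5],[-0.003,0,0.002,0,0,0,0.3],[-0.003,0,0.002,0,0,0,0.3],[-0.003,0,0.002,0,0,0,0.3],[-0.003,0,0.002,0,0,0,0.3],[-0.003,0,0.002,0,0,0,0.3]])

```text
time_s: 26.55
position: [0.4768, 0.1134, 0.0441]
tcp_rot: [[0.08, 0.997, 0.001], [0.997, -0.08, 0.0], [0.0, 0.001, -1.0]]
force: [-0.3, -0.3, 0.4]
opening: 0.343
grasp_force: 0.0
```

Request:
step_arm(steps=[[0,0,-0.05,0,0,0,0.3],[0,0,-0.12,0,0,0,0.3],[0,0,-0.25,0,0,0,0.3],[0,0,-0.35,0,0,0,0.3],[-0.12,0,-0.4,0,0,0,0.3],[-0.12,0,-0.4,0,0,0,0.3],[-0.12,0,-0.4,0,0,0,0.3]])

```text
time_s: 27.13
position: [0.4743, 0.0765, 0.1652]
tcp_rot: [[0.083, 0.997, 0.003], [0.997, -0.083, -0.0], [0.0, 0.003, -1.0]]
force: [-0.1, 1.1, -0.4]
opening: 0.352
grasp_force: 0.0
```

```bash
python3 - <<'E'
from plan import *
import pickle
np.set_printoptions(linewidth=220)
s=read_state();print(s["time_s"],s["position"],s["force"],s["opening"])
c=cam("wrist");pickle.dump(c,open("wrist14.pkl","wb"));save("w14",c["im"]);g=cv2.cvtColor(c["im"],cv2.COLOR_RGB2GRAY)
u,v=[int(x) for x in proj(c,(.4835,.2151,.065))];print(u,v)
print("end"); print(g[max(v-14,0):v+14,u-24:u+25:3])
u2,v2=[int(x) for x in proj(c,(.5193,.2122,.036))];print("ptr",u2,v2);print(g[max(v2-10,0):v2+12,u2-6:u2+14:2])
# rod mid line vs axis
for y in(.10,.13,.19):
    u,v=[int(x) for x in proj(c,(.4757+.0803*(y-.118),y,.068))];print(y,u,v,g[v,u-24:u+25:3])
E
```

```text
27.1333 [0.47429986 0.07650553 0.16522152] [-0.13749498  1.14404127 -0.41460078] 0.3518961908413596
273 14
end
[[201 201 201 202 203 203 204 203 203 202 201 202 213 219 222 222 222]
 [199 200 200 199 201 203 204 203 204 204 203 203 213 220 223 223 222]
 [197 197 196 199 199 199 202 202 201 202 203 202 214 221 222 222 222]
 [193 192 194 194 196 197 196 198 199 200 200 200 211 222 222 219 220]
 [189 191 190 190 191 193 193 194 195 194 197 196 208 219 220 220 219]
 [187 187 188 189 188 191 191 192 193 194 196 198 209 220 220 219 220]
 [185 183 185 185 186 188 187 189 191 190 196 199 218 219 218 220 218]
 [164 164 165 165 165 166 166 168 167 167 173 174 192 191 192 193 193]
 [114 112 114 113 113 112 112 112 112 112 116 116 127 126 127 126 125]
 [ 68  67  68  67  67  69  69  67  69  67  67  67  71  69  70  70  69]
 [ 61  63  62  63  63  63  62  62  61  63  60  59  64  64  63  64  65]
 [ 65  63  65  63  65  62  64  63  62  65  62  65  64  67  67  67  65]
 [ 70  65  62  63  61  63  62  63  64  66  65  63  62  65  67  65  63]
 [ 73  63  63  64  65  63  69  84  93  89  74  63  65  65  64  63 
[... 1504 characters left out ...]
2 126 127 126 125 143]
 [128  99  96  96  98  96  95  92  95 121]
 [ 67  64  61  64  62  60  64  60  63  95]
 [ 74  78  80  81  69  61  60  59  60  97]
 [ 97 102  99 101  79  61  62  61  64  97]
 [101 103 101 101  88  80  78  78  84  98]
 [102 100 102 101  98  98 100  99 100 100]
 [102 102 100 102 103 102 101 100 103 100]
 [101 101 100 101  97  98  99  99  98  98]
 [101  99 100  97  99 100  99  98  99  99]
 [101 102 100 100  99  99  99  99  99 100]]
0.1 274 177 [157  83  26  27  85 103 187 214 219 210 189 149  84  54  28  23 142]
0.13 273 138 [144  87  27  28  83  89 175 208 222 212 204 169  93  83  30  28  55]
0.19 273 52 [135  25  33  34  88 126 175 205 222 208 196 170  94  89  29  30  25]
```

The rod lies centred in both rests with its end at the stop face (end at v ≈ 12.5, predicted 12.5). One last overhead check of the pointer against the clip.

Request:
step_arm(steps=[[0.12,0.03,0,0,0,0,0.3],[0.22,0.05,0,0,0,0,0.3],[0.22,0.05,0,0,0,0,0.3],[0.22,0.05,0,0,0,0,0.3],[0.22,0.05,0,0,0,0,0.3]])

```text
time_s: 27.6
position: [0.4924, 0.1424, 0.1629]
tcp_rot: [[0.079, 0.997, -0.003], [0.997, -0.079, -0.0], [-0.001, -0.003, -1.0]]
force: [-0.1, -0.0, -0.2]
opening: 0.35
grasp_force: 0.0
```

```bash
python3 prof.py wrist15 | cut -c1-100 | sed -n 1,75p; python3 - <<'E'
from plan import *
import pickle
np.set_printoptions(linewidth=200)
c=pickle.load(open("wrist15.pkl","rb"));g=cv2.cvtColor(c["im"],cv2.COLOR_RGB2GRAY)
u,v=[int(x) for x in proj(c,(.4835,.2151,.068))];print(u,v);print(g[v-14:v+10,u-15:u+16:3])
E
```

```text
[0.4923705  0.1423982  0.16287417] [[0.079, 0.997, -0.003], [0.997, -0.079, -0.0], [-0.001, -0.003, 
cam [0.49990251 0.21504039 0.3367925 ]
297 111
cols [285, 287, 289, 291, 293, 295, 297, 299, 301, 303, 305, 307, 309, 311, 313, 315, 317, 319, 321]
89 [ 74 144 229 226 183 180 177 170 137 139 139 135 134 134 133 139 144 148
 147] 0.2313
90 [ 73 146 229 226 226 232 229 212 137 138 137 134 135 134 134 140 144 146
 148] 0.2305
91 [ 72 147 229 227 229 232 231 211 135 138 135 134 136 133 133 138 145 146
 144] 0.2297
92 [ 74 146 228 226 229 232 230 213 134 138 135 135 136 136 136 140 142 141
 140] 0.2289
93 [ 74 146 228 227 228 233 230 212 137 138 138 137 138 137 134 139 138 137
 138] 0.2281
94 [ 75 147 228 225 207 207 205 187 139 143 140 139 141 138 135 139 137 135
 134] 0.2274
95 [ 76 144 228 224 174 175 173 164 139 143 143 140 142 140 139 140 137 134
 134] 0.2266
96 [ 74 147 227 225 213 222 218 194 140 145 144 141 143 143 139 140 139 136
 134] 0.2258
97 [ 87 180 227 225 227 232 230 209 141 146 146 141 142 142 139 141 141 138
 137] 0.225
98 [119 224 228 226 228 231 229 211 139 143 142 140
[... 2799 characters left out ...]
 189 190 188 189 191 191 192 194 193 194]
 [183 185 184 184 186 187 186 188 186 188 190]
 [180 181 182 181 182 184 183 184 183 185 186]
 [179 179 181 181 179 181 181 183 184 184 184]
 [158 158 159 158 161 163 162 164 164 165 165]
 [100 101 106 121 122 127 124 123 123 109 108]
 [ 29  32  55 109 117 128 124 119 111  80  54]
 [ 13  15  50 108 121 130 129 125 116  93  47]
 [ 12  20  51 107 123 132 128 124 116  95  50]
 [ 17  16  48 106 153 131 127 123 116  94  50]
 [ 20  19  52 125 188 131 130 126 115  94  50]
 [ 20  17  52 148 193 153 171 163 119  94  51]
 [ 19  11  50 156 190 196 214 207 150 101  49]
 [ 20  20  50 155 193 219 217 206 183 113  48]
 [ 23  17  49 155 193 221 215 207 181 125  50]]
```

The rod end touches the stop plate with no gap, and the pointer is within about 0.4 mm of the clip edge. The gripper is clear, so I'm handing in.

```bash
python3 -c "
from rig import *
print(hand_in())"
```

```text
the job is handed in; nothing more can be done
None
```

The job is handed in, at about 28 s of the 72 s allowed: pointer within about 0.4 mm of the clip edge, knob pulled fully out to lock, and the long plain rod lying in both V rests with its end against the stop; nothing but the jig and that rod was touched (the fingertips sat about 37 mm further back than the interface text says, found when the first grip closed above the knob, so I worked from the measured position).

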